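# Refill the polish dispenser through its split door

## Robot

A 6-joint arm with a two-finger parallel gripper is mounted at the origin on the work surface. World frame = base frame: x ahead of the robot, y to its left, z up, the work surface at z = 0. Lengths are in m, angles in degrees, forces in N, time in s.
With the tool pointing down it reaches from about 0.275 to 0.75 m from the base axis. Payload 10.2 kg.
Tool frame: the origin (TCP) lies between the finger pads; the fingertips stand 19 mm ahead of it and the grasp point (between the pads) is the TCP; z points along the fingers, y is the line along which they close (so a half turn about z gives the same grasp; the last joint's range is limited). The gripper opens to 88 mm and grips with 3 to 60 N. Pads are 18 mm wide; open, the fingers measure 123 mm over their backs; the gripper's body (75 mm by 187 mm) begins 45 mm behind the grasp point.
Start: joints at [50.455, 17.928, 85.812, -0, 76.261, -12.8], TCP at [0.236, 0.469, 0.258] pointing down, gripper open.
Joint ranges: [-168.41, 168.41], [-55.51, 124.54], [10.69, 146.95], [-70.63, 250.63], [1, 178], [-165.06, 165.06]. Speed limits (degrees/s): [136.94, 136.94, 172.46, 180, 180, 180].

## Interface

Orientations are given as [roll, pitch, yaw] about the fixed x, y, z axes, in that order (R = Rz(yaw) Ry(pitch) Rx(roll)).
In Python, from plant import monitor, viewer, ticket gives the robot as it stands.
- The arm moves only by the shell command python3 -m jog 'ROWS'. ROWS is JSON, a list of rows, each an object of numbers: "dx", "dy", "dz": the shift along the tool's x, y, z as a fraction of full scale; "wx", "wy", "wz": the turn, a rotation vector about the tool's x, y, z as a fraction of full scale; "gripper": the gripper command: -1 is shut, 1 is fully open, values between are in proportion. In form: [{"dx": .., "dy": .., "dz": .., "wx": .., "wy": .., "wz": .., "gripper": ..}, ...]. A call has 1 to 8 rows; each row shifts and turns the commanded pose from where the row before left it, along the tool's axes as they then stand; what a row does not reach is not made up. Full scale, the value 1, is 300 mm for a shift and 90 degrees for a turn. A row lasts 1/8 s, in which the tool goes at most 62.5 mm and 10.7 degrees, less where a joint would pass 70% of its speed; a pose out of reach is approached as far as the arm can. A call with a number of a shift or a turn outside -1 to 1 is refused whole. A call with a gripper value outside its range is refused whole. The fingers move at their own pace and stop on an object; the grip force is fixed at half the most. Time passes only in rows, so rows that do not move let the fingers close. It gives the time, the measured TCP pose, the force, the opening and the grip force at its end, in the units of the state.
- monitor.observe(): the state, without advancing time (a new reading comes with each control period).
- viewer.camera(name): name is "scene" or "top"; returns a dict with "pixels" (420x560x3 uint8, blue, green, red), "fx", "fy", "cx", "cy" (pixels), "R" (3x3) and "t" (3): a world point X has camera coordinates R X + t. Camera axes: x right, y down, z forward; pixel columns grow to the right and rows downward; lengths in m; the calibration is good to about 2 mm. A picture is of the moment at which its call begins. There is no depth.
- ticket.close_job(): hands the job in; it is judged then, once.
Trained networks look in a picture, given as the dict that the camera call returned (one of the last four; its "shot" number tells which), for a name from the list of things; names that differ only in an ending like _2 or _b are one class to them, and where a whole thing is asked for, a point or a joint stands for the part that bears it (a point fixed in the world has none). Each returns a list of dicts, best first, with "p" (0 to 1); they miss things now and then, are a little off and sometimes report something else, mostly with a low value. They report only what shows in the picture. A call takes as long as a camera call. They do not tell look-alikes from the thing itself.
- viewer.search_frame(target, picture): "extent" ([centre column, centre row, width, height] in pixels, round what is visible of it).
- viewer.outline_of(target, picture): "region" (420x560 bool, what is visible of it) and "extent" ([centre column, centre row, width, height] in pixels, round what is visible of it).
The state is a dict: "t": time; "qpos": joint angles; "qd": joint speeds; "joint_torque": joint torques, N m; "eef_pos": TCP position; "eef_rot": TCP orientation; "force": force on the tool from outside, world axes, zero at the start; "torque": the same for the moment, N m; "finger_gap": opening from 0.0 (shut) to 1.0 (fully open); "finger_force": force on a finger pad.
Only numpy, scipy, OpenCV 4.12 (cv2) and the standard library are available. Lean on these libraries where they do the work, as an engineer would, in place of code of your own. Each camera call takes 0.05 s, during which the arm holds its last target. There are 200 camera calls.

## Task

The bench dispenser has run out of polish. Swing the upper half of its split door wide open while the lower half stays bolted, pull the drawer behind it out to its stop, and put every small polish tin standing on the bench flat into the magazine tube, one on top of the other. Then push the drawer fully home, shut the upper half of the door, and leave everything else on the bench where it is.

Things in the scene. Friction and masses are not known exactly. Their poses are not given: they have to be found in the camera images.
- dispenser: grey cabinet fixed on the bench, 180 mm wide (y), 280 mm high. Origin on the bench under the tube axis when the drawer is home; x to its back, y to its hinge side; the split door looks to -x. Back at x = 65 mm, outer sides y = +-90 mm, door's outer face x = -165 mm. The roof covers only x = -53 to 65 mm: ahead of it the top is open, so the drawer handle can be reached from above
- upper_leaf (a joint): upper half of the split door (plywood, 172 mm wide, 82 to 280 mm above the bench): hinge angle, rad; 0 shut, grows as it swings out towards the robot, stop at 1.7; stays where it is left (about 1 N at the handle), no latch; may start ajar
- upper_handle (a point): centre of the upper half's handle: upright round steel bar 11 mm thick, reaching 52 mm above and below this point (top end about 8 mm below the leaf's top edge), axis 40 mm off the leaf's outer face, a stub at each end. 142 mm from the hinge along the leaf. Axes turn with the leaf: y along it towards the hinge, x through it (into the cabinet when shut), z up
- upper_hinge (a point): point on the vertical hinge axis of the upper half, level with upper_handle; the hinge is at the cabinet's +y side. Opening turns the leaf clockwise seen from above
- lower_bolt (a joint): sliding barrel bolt on the lower half of the split door (lower half: 0 to 78 mm above the bench, held shut by this bolt); 0 = bolted, up to 0.035 m = drawn. It starts bolted and stays so
- magazine_drawer (a joint): drawer behind the upper half of the door, carrying the magazine tube; travel in m, 0 fully home, 0.13 at its stop; slides along the cabinet's -x, friction about 2 N, stays where left. Its front panel is 150 mm wide, 82 to 254 mm above the bench
- drawer_handle (a point): centre of the drawer's pull handle: a level round steel bar 11 mm thick, 90 mm long along the cabinet's y, 237 mm above the bench, 48 mm in front of the drawer's front panel. x, y, z axes as the cabinet's
- tube_mouth (a point): centre of the rim of the upright magazine tube in the drawer (262 mm above the bench), axes as the cabinet's. Eight-sided tube, 66 mm across inside, with a 12 mm high flared mouth, 78 mm inside and 86 mm outside across the flats at the rim; it is clear of the roof only when the drawer is out
- tube_floor (a point): centre of the tube's closed floor, 172 mm below the rim (90 mm above the bench): the first tin rests here, the next ones on top of it, up to four, the fourth ending 12 mm below the rim. Axes as the cabinet's
- tin1_center (a point): small round polish tin, bare steel, 60 mm diameter, 40 mm high, about 120 g, standing flat on the bench at the start; may be absent (None). Point at its centre, half-way up (20 mm above the bench); z along the tin's axis
- tin2_center (a point): small round polish tin, bare steel, 60 mm diameter, 40 mm high, about 120 g, standing flat on the bench at the start; may be absent (None). Point at its centre, half-way up (20 mm above the bench); z along the tin's axis
- tin3_center (a point): small round polish tin, bare steel, 60 mm diameter, 40 mm high, about 120 g, standing flat on the bench at the start; may be absent (None). Point at its centre, half-way up (20 mm above the bench); z along the tin's axis
- tin4_center (a point): small round polish tin, bare steel, 60 mm diameter, 40 mm high, about 120 g, standing flat on the bench at the start; may be absent (None). Point at its centre, half-way up (20 mm above the bench); z along the tin's axis
- wide_tin: wide flat polish tin, 96 mm diameter, 28 mm high, standing on the bench; too wide for the tube, not to be moved. Origin at the centre of its underside
- glue_jar: closed glue jar with black cap, 64 mm diameter, 90 mm high; bystander. Origin at the centre of its underside
- hammer: cobbler's hammer lying on the bench, 260 mm long, head 60 mm wide at its +x end; bystander. Origin under its middle
- brush: brush lying on the bench, 200 mm long along its x; bystander. Origin under its middle
- shoe_last: green plastic shoe last, 240 x 78 mm, 102 mm high; bystander. Origin under its middle, toe to +x
Mind the look-alikes: they are no part of the job. What is shaped like the part that bears tin4_center but red is not meant.

How it is judged (in metres and radians):
On the way, in this order (a step that is already met when the one before it is completed fails the run):
1. upper half of the door swung wide open (value of joint upper_leaf above 1.2 rad), for 0.2 s.
2. drawer pulled out to its stop (value of joint magazine_drawer above 0.122 m and value of joint upper_leaf above 1 rad), for 0.2 s.
3. every small tin in the tube while the drawer is out (horizontal distance between each of tin1_center, tin2_center, tin3_center, tin4_center and tube_floor below 0.012 m and z of tin1_center in the frame of tube_floor between 0.005 and 0.15 m and angle between the z axis of each of tin1_center, tin2_center, tin3_center, tin4_center and the z axis of tube_floor, either way round below 0.25 rad and z of tin2_center in the frame of tube_floor between 0.005 and 0.15 m and z of tin3_center in the frame of tube_floor between 0.005 and 0.15 m and z of tin4_center in the frame of tube_floor between 0.005 and 0.15 m and linear speed of each of tin1, tin2, tin3, tin4 below 0.02 m/s and value of joint magazine_drawer above 0.1 m), for 0.2 s.
4. drawer pushed home again (value of joint magazine_drawer below 0.008 m and value of joint upper_leaf above 0.8 rad), for 0.2 s.
At the end, for the whole second after the job is handed in: every small tin present lies flat in the magazine tube (within 12 mm of its axis, its centre less than 150 mm above the tube floor) and at rest, the drawer is home within 10 mm, the upper half of the door is shut within 0.07 rad, and the lower half is still bolted (bolt within 10 mm) (horizontal distance between each of tin1_center, tin2_center, tin3_center, tin4_center and tube_floor below 0.012 m and z of tin1_center in the frame of tube_floor between 0.005 and 0.15 m and angle between the z axis of each of tin1_center, tin2_center, tin3_center, tin4_center and the z axis of tube_floor, either way round below 0.25 rad and z of tin2_center in the frame of tube_floor between 0.005 and 0.15 m and z of tin3_center in the frame of tube_floor between 0.005 and 0.15 m and z of tin4_center in the frame of tube_floor between 0.005 and 0.15 m and linear speed of each of tin1, tin2, tin3, tin4 below 0.02 m/s and value of joint each of magazine_drawer, lower_bolt below 0.01 m and value of joint upper_leaf below 0.07 rad); the robot touches nothing.
It fails at once if the bolt of the lower half is drawn (value of joint lower_bolt above 0.01 m).
It fails at once if the upper half of the door is in the way of the drawer: nearly shut while the drawer is out (value of joint upper_leaf below 0.8 rad and value of joint magazine_drawer above 0.03 m).
It fails at once if something else on the bench is shoved away from its place by more than 50 mm (distance of any of wide_tin, glue_jar, hammer, brush, shoe_last from where it was at the start of the episode above 0.05 m).
Of tin1, tin2, tin3, tin4 only 2 to 4 are there at a start; the rules pass over those that are not, and their reading is None.
At some moment in a run one of tin1, tin2, tin3, tin4 may be knocked a few centimetres aside while the robot is not near it.
It also fails if it takes over 210 s, if anything falls off the work surface, if the arm or the gripper's body presses on something with over 40 N, if the wrist force passes 120 N, or if a joint passes its speed limit or range.

## Working session

There is one attempt and no reset: what is moved stays moved. The work goes in short steps, Python scripts to look and compute and a shell command to move; the robot and the scene stay as the last step left them, time stands still between calls to the robot, and variables do not carry over. Pictures are saved under pics/ and viewed, at most 14 in all, crops included, and the job is handed in when it is done.

```bash
ls; mkdir -p pics; cat > h.py <<'E'
import numpy as np, cv2
from plant import monitor, viewer, ticket
def ray(pic,u,v,z):
    R=np.array(pic["R"]);t=np.array(pic["t"]).ravel()
    d=R.T@np.array([(u-pic["cx"])/pic["fx"],(v-pic["cy"])/pic["fy"],1]);c=-R.T@t
    return c+d*(z-c[2])/d[2]
def proj(pic,X):
    p=np.array(pic["R"])@np.array(X)+np.array(pic["t"]).ravel()
    return np.array([pic["fx"]*p[0]/p[2]+pic["cx"],pic["fy"]*p[1]/p[2]+pic["cy"]])
E
python3 - <<'E'
from h import *
print(monitor.observe())
for n in("scene","top"):
    p=viewer.camera(n); cv2.imwrite(f"pics/{n}0.png",p["pixels"])
    R=np.array(p["R"]); print(n,(-R.T@np.array(p["t"]).ravel()).round(3),p["fx"])
    for k in ["tin1_center","dispenser","upper_leaf","upper_handle","magazine_drawer","drawer_handle","wide_tin","glue_jar","hammer","brush","shoe_last","tube_mouth","lower_bolt"]:
        try: print(k,[(round(d["p"],2),np.round(d["extent"]).tolist(),ray(p,d["extent"][0],d["extent"][1],0.02).round(3).tolist()) for d in viewer.search_frame(k,p)])
        except Exception as e: print(k,e)
E
```

```text
pics
{'t': 0.0, 'qpos': array([ 5.04545826e+01,  1.79568262e+01,  8.58533980e+01,  9.00267154e-05,
        7.62603235e+01, -1.27986970e+01]), 'qd': array([ 0.10437465, -0.00842617,  0.02142551,  0.03061002,  0.00692591,
        0.03596381]), 'joint_torque': array([-1.69340215e-04, -4.02200890e+01, -2.52279621e+01,  6.95005618e-02,
        3.50678712e-02, -9.07473213e-05]), 'eef_pos': array([0.23613202, 0.46865297, 0.25718845]), 'eef_rot': array([-1.79931224e+02, -1.57134226e-02,  1.53253249e+02]), 'force': array([-1.03882581,  0.40535614,  0.42947689]), 'torque': array([ 0.00755509, -0.00513965,  0.02678381]), 'finger_force': 0.0, 'finger_gap': 1.0010990635439334}
scene [ 0.327 -0.546  1.56 ] 531.3074027155749
tin1_center [(0.82, [328.0, 291.0, 16.0, 18.0], [0.586, -0.326, 0.02]), (0.38, [219.0, 78.0, 78.0, 20.0], [0.602, 0.484, 0.02])]
dispenser [(0.96, [298.0, 136.0, 102.0, 111.0], [0.742, 0.163, 0.02])]
upper_leaf [(0.95, [254.0, 143.0, 29.0, 80.0], [0.603, 0.206, 0.02]), (0.26, [286.0, 126.0, 43.0, 45.0], [0.723, 0.216, 0.02])]
upper_handle [(0.6, [256.0, 143.0, 21.0, 84.0], [0.6
[... 1307 characters left out ...]
 30.0], [0.724, 0.124, 0.02])]
drawer_handle [(0.88, [235.0, 168.0, 48.0, 35.0], [0.722, 0.118, 0.02])]
wide_tin [(0.68, [277.0, 243.0, 28.0, 27.0], [0.458, -0.036, 0.02])]
glue_jar [(0.7, [340.0, 170.0, 20.0, 23.0], [0.721, -0.254, 0.02]), (0.67, [277.0, 243.0, 28.0, 26.0], [0.458, -0.033, 0.02])]
hammer [(0.85, [130.0, 206.0, 54.0, 74.0], [0.583, 0.474, 0.02])]
brush [(0.94, [425.0, 239.0, 15.0, 58.0], [0.476, -0.542, 0.02])]
shoe_last [(0.65, [425.0, 237.0, 15.0, 55.0], [0.484, -0.542, 0.02]), (0.61, [140.0, 274.0, 72.0, 26.0], [0.347, 0.425, 0.02])]
tube_mouth [(0.78, [232.0, 168.0, 47.0, 33.0], [0.722, 0.127, 0.02])]
lower_bolt [(0.31, [362.0, 206.0, 20.0, 17.0], [0.592, -0.327, 0.02])]
```

```bash
python3 - <<'E'
import cv2
a=cv2.imread("pics/top0.png")[90:300,90:470]; cv2.imwrite("pics/top0c.png",cv2.resize(a,(798,441),interpolation=cv2.INTER_CUBIC))
a=cv2.imread("pics/scene0.png")[40:420,110:440]; cv2.imwrite("pics/scene0c.png",cv2.resize(a,(521,600),interpolation=cv2.INTER_CUBIC))
E
```

```text
(no output)
```

View pics/top0c.png

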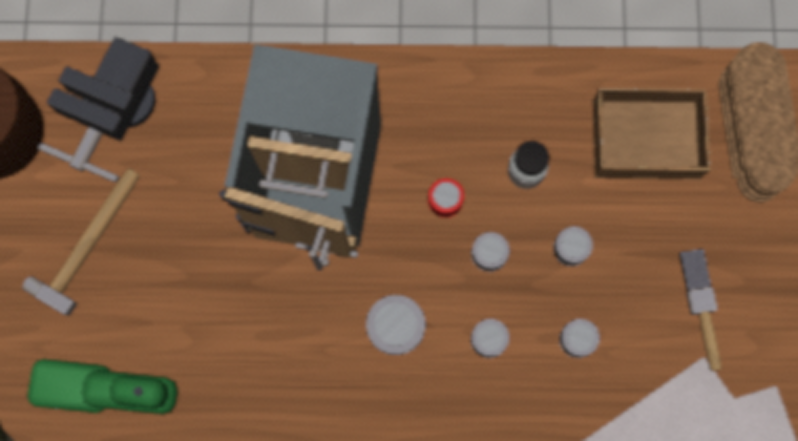

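View pics/scene0c.png

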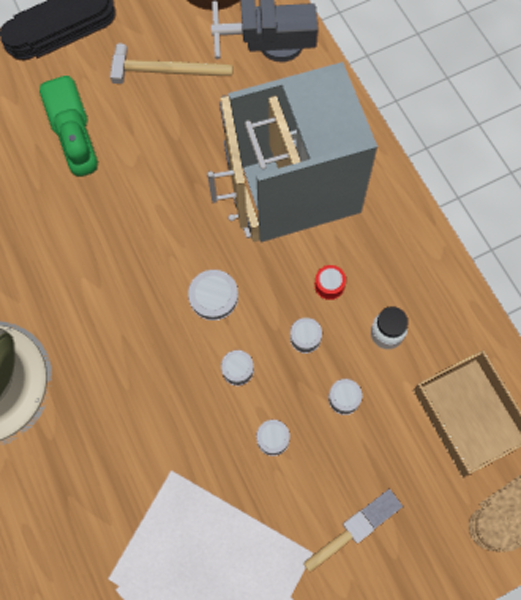

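The top crop shows the cabinet at about (300,150), with the upper leaf ajar. The four silver tins are at (490,250), (574,245), (490,338) and (580,338). The red look-alike is at (445,197) and the wide tin at (396,324). Next I'll measure the tins and the cabinet.

```bash
python3 - <<'E'
from h import *
p=viewer.camera("top"); s=viewer.camera("scene")
T=np.array([(490,250),(574,245),(490,338),(580,338)])/2.1+90
for q,n in((p,"top"),(s,"scene")):
  g=cv2.cvtColor(cv2.resize(q["pixels"],None,fx=4,fy=4,interpolation=cv2.INTER_CUBIC),cv2.COLOR_BGR2GRAY)
  c=cv2.HoughCircles(g,cv2.HOUGH_GRADIENT,1,60,param1=100,param2=25,minRadius=28,maxRadius=64)[0] 
  for t in T:
    X=ray(p,t[0],t[1],.04); e=proj(q,X); d=c[np.argmin(np.hypot(*(c[:,:2]/4-e).T))]
    print(n,e.round(1),(d/4).round(1),ray(q,(d[0]-1.5)/4,(d[1]-1.5)/4,.04).round(4))
# roof polygon guesses refine
for u,v,z,l in [(255,46,.28,"BL"),(378,66,.28,"BR"),(246,124,.28,"FL"),(228,193,.28,"leaf hinge"),(345,224,.28,"leaf tip")]:
    print(l,ray(p,u/2.1+90,v/2.1+90,z).round(3))
a=p["pixels"][105:220,190:290]; cv2.imwrite("pics/cabt.png",cv2.resize(a,(520,598),interpolation=cv2.INTER_CUBIC))
a=s["pixels"][75:200,230:355]; cv2.imwrite("pics/cabs.png",cv2.resize(a,(600,600),interpolation=cv2.INTER_CUBIC))
E
```

```text
Traceback (most recent call last):
TypeError: 'NoneType' object is not subscriptable
```

```bash
cat >> h.py <<'E'
def tins(q):
    hsv=cv2.cvtColor(q["pixels"],cv2.COLOR_BGR2HSV); m=((hsv[...,1]<70)&(hsv[...,2]>90)).astype(np.uint8)
    n,L,st,c=cv2.connectedComponentsWithStats(m)
    out=[]
    for i in range(1,n):
        if 120<st[i,4]<800:
            X=ray(q,*c[i],.02); out.append((X[:2].round(4).tolist(),c[i].round(1).tolist(),st[i,2:].tolist()))
    return out
E
python3 - <<'E'
from h import *
p=viewer.camera("top"); s=viewer.camera("scene")
for q in(p,s): print(*tins(q),sep="\n"); print()
for u,v,z,l in [(255,46,.28,"BL"),(378,66,.28,"BR"),(246,124,.28,"FL"),(228,193,.28,"leaf hinge"),(345,224,.28,"leaf tip")]:
    print(l,ray(p,u/2.1+90,v/2.1+90,z).round(3))
a=p["pixels"][105:220,190:290]; cv2.imwrite("pics/cabt.png",cv2.resize(a,(520,598),interpolation=cv2.INTER_CUBIC))
a=s["pixels"][75:200,230:355]; cv2.imwrite("pics/cabs.png",cv2.resize(a,(600,600),interpolation=cv2.INTER_CUBIC))
E
```

```text
([0.7354, 0.4921], [128.5, 163.3], [37, 25, 250])
([0.5905, -0.3314], [363.0, 206.0], [18, 18, 247])
([0.579, -0.1937], [323.3, 208.9], [18, 17, 249])
([0.5277, -0.5355], [422.5, 224.5], [18, 31, 336])
([0.4966, 0.53], [112.4, 230.2], [24, 18, 194])
([0.454, -0.0383], [278.0, 244.3], [29, 29, 640])
([0.4344, -0.1919], [323.0, 250.5], [19, 18, 264])
([0.4361, -0.3385], [366.0, 250.4], [19, 18, 266])

([0.8076, 0.7319], [242.3, 4.6], [30, 12, 281])
([0.4954, 0.5295], [184.6, 80.0], [11, 26, 198])
([-0.0802, 0.6861], [6.9, 110.4], [18, 21, 213])
([0.1623, 0.5498], [89.7, 113.8], [34, 28, 366])
([0.7489, 0.2349], [290.1, 118.4], [19, 36, 149])
([0.5692, 0.1692], [249.5, 156.5], [23, 21, 156])
([0.4552, -0.0361], [244.6, 225.9], [32, 32, 792])
([0.6735, -0.1106], [319.2, 216.2], [14, 14, 149])
([0.5785, -0.1877], [303.4, 251.3], [20, 23, 346])
([0.7103, -0.2607], [353.7, 253.3], [23, 21, 187])
([0.4347, -0.1856], [259.9, 271.8], [21, 22, 353])
([0.5892, -0.3254], [328.4, 290.5], [22, 23, 374])
([0.4357, -0.3329], [282.6, 316.7], [22, 23, 389])
([0.5302, -0.5329], [345.4, 366.4], [38, 34, 569])
([-0.2741, -0.2558], [35.1, 409.9], [47, 31, 605])

BL [0.823 0.165 0.28 ]
BR [ 0.794 -0.013  0.28 ]
FL [0.705 0.174 0.28 ]
leaf hinge [0.603 0.195 0.28 ]
leaf tip [0.561 0.03  0.28 ]
```

View pics/cabt.png

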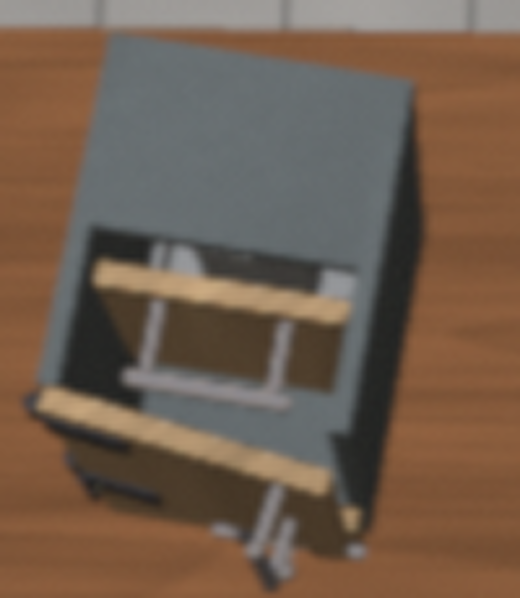

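View pics/cabs.png

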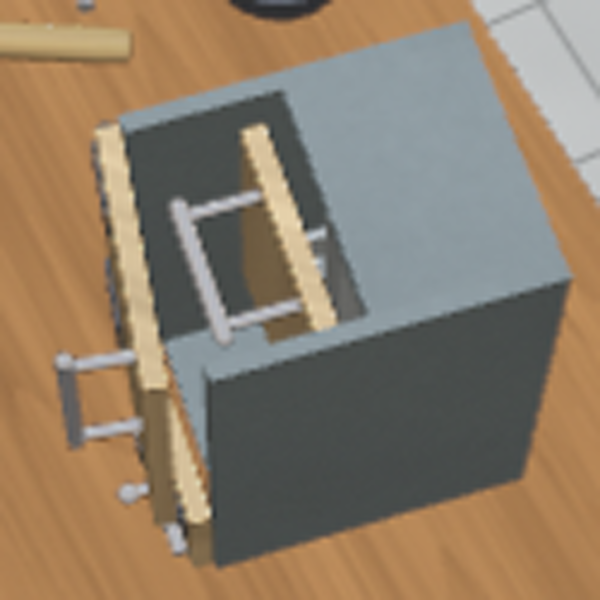

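The cabinet crop from the top shows roof corners BL (113,36) and BR (413,80), and the drawer handle bar from (125,378) to (290,403). The leaf's top edge runs from (40,400) to (328,485), slightly ajar, with its handle near (265,570). The scene crop shows the same corners at (465,22), (570,275) and (207,375).

```bash
python3 - <<'E'
from h import *
from scipy.optimize import least_squares
p=viewer.camera("top"); s=viewer.camera("scene")
ft=lambda u,v:(u/5.2+190-.4,v/5.2+105-.4); fs=lambda u,v:(u/4.8+230-.4,v/4.8+75-.4)
obs=[(p,ft(113,36),(.065,.09,.28)),(p,ft(413,80),(.065,-.09,.28)),(s,fs(466,22),(.065,.09,.28)),(s,fs(571,276),(.065,-.09,.28)),
(s,fs(118,118),(None,.09,.28)),(s,fs(205,372),(None,-.09,.28)),(p,ft(42,385),(None,.09,.28)),(p,ft(345,432),(None,-.09,.28))]
def f(v,full=False):
    x,y,a,fx=v; R=np.array([[np.cos(a),-np.sin(a)],[np.sin(a),np.cos(a)]]); r=[]
    for q,uv,L in obs:
        l=np.array([fx if L[0] is None else L[0],L[1]]); r.append(proj(q,[*(R@l+[x,y]),L[2]])-uv)
    return np.ravel(r)
o=least_squares(f,[.74,.09,.15,-.15]); print(o.x.round(4),np.degrees(o.x[2]),o.fun.round(1))
x,y,a,_=o.x;R=np.array([[np.cos(a),-np.sin(a)],[np.sin(a),np.cos(a)]])
W=lambda l:(R@np.array(l)+[x,y]).round(4)
for u,v in[(125,378),(290,403)]:print("bar top",ray(p,*ft(u,v),.240).round(4), R.T@(ray(p,*ft(u,v),.240)[:2]-[x,y]))
for u,v in[(178,203),(225,338)]:print("bar scn",R.T@(ray(s,*fs(u,v),.240)[:2]-[x,y]))
for l,uv in(("hinge",(40,398)),("tip",(328,482))):print(l,ray(p,*ft(*uv),.28).round(3),R.T@(ray(p,*ft(*uv),.28)[:2]-[x,y]))
for l,uv in(("hinge",(108,128)),("tip",(155,385))):print(l,ray(s,*fs(*uv),.28).round(3),R.T@(ray(s,*fs(*uv),.28)[:2]-[x,y]))
print("leaf handle top", ray(s,*fs(65,360),.272).round(3), ray(p,*ft(258,550),.272).round(3))
for n,l in dict(mouth_out=(-.13,0),tube=(0,0),hinge=(-.16,.086)).items():print(n,W(l))
E
```

```text
[ 0.7488  0.0906 -0.1591 -0.1493] -9.114035870701821 [-1.1 -1.  -0.4  0.1 -0.1  0.2 -0.1  1.  -0.2 -0.1  0.8  2.5 -1.8 -0.8
 -0.1  0.2]
bar top [0.6288 0.1569 0.24  ] [-0.12901778  0.04644463]
bar top [0.6148 0.0601 0.24  ] [-0.12752593 -0.05128756]
bar scn [-0.12629449  0.04767142]
bar scn [-0.12636872 -0.0458116 ]
hinge [0.606 0.198 0.28 ] [-0.1582982   0.08386462]
tip [0.559 0.034 0.28 ] [-0.17870944 -0.0857978 ]
hinge [0.608 0.199 0.28 ] [-0.15625496  0.08494938]
tip [0.56  0.038 0.28 ] [-0.1779634 -0.0816307]
leaf handle top [0.523 0.079 0.272] [0.521 0.073 0.272]
mouth_out [0.6204 0.1112]
tube [0.7488 0.0906]
hinge [0.6044 0.2008]
```

```bash
cat > go.py <<'E'
# python3 go.py n x y z yaw : per-row steps for n rows (tool pointing down)
import sys,json; from h import *
n=int(sys.argv[1]); tgt=np.array(list(map(float,sys.argv[2:6])))
o=monitor.observe(); p=o["eef_pos"]; yaw=o["eef_rot"][2]
dy=(tgt[3]-yaw+180)%360-180; d=(tgt[:3]-p)/n
for i in range(n):
    a=np.radians(yaw+dy*i/n)
    print(json.dumps(dict(dx=round((d[0]*np.cos(a)+d[1]*np.sin(a))/.3,3),dy=round((d[0]*np.sin(a)-d[1]*np.cos(a))/.3,3),dz=round(-d[2]/.3,3),wz=round(-dy/n/90,3))).replace('"',''))
E
python3 -m jog '[{"dz":-0.15},{"dz":-0.15},{"wz":-0.06},{"wz":-0.06}]'; python3 go.py 10 0.522 0.076 0.345 164; python3 -c "
from h import *; print(monitor.observe())"
```

```text
{dx: -0.144, dy: -0.074, dz: -0.029, wz: -0.012}
{dx: -0.143, dy: -0.077, dz: -0.029, wz: -0.012}
{dx: -0.141, dy: -0.079, dz: -0.029, wz: -0.012}
{dx: -0.14, dy: -0.082, dz: -0.029, wz: -0.012}
{dx: -0.138, dy: -0.085, dz: -0.029, wz: -0.012}
{dx: -0.136, dy: -0.087, dz: -0.029, wz: -0.012}
{dx: -0.135, dy: -0.09, dz: -0.029, wz: -0.012}
{dx: -0.133, dy: -0.092, dz: -0.029, wz: -0.012}
{dx: -0.131, dy: -0.095, dz: -0.029, wz: -0.012}
{dx: -0.129, dy: -0.097, dz: -0.029, wz: -0.012}
{'t': 1.7, 'qpos': array([ 5.04551288e+01,  1.79273966e+01,  8.58116955e+01,  1.00416907e-03,
        7.62620582e+01, -1.27996112e+01]), 'qd': array([-0.05946234,  0.09922438, -0.04896611,  0.13024   ,  0.03601191,
       -0.0948849 ]), 'joint_torque': array([ 5.73026682e-05, -4.02110660e+01, -2.52416754e+01,  6.94795023e-02,
        3.19725217e-02, -3.10641710e-06]), 'eef_pos': array([0.23626952, 0.46883273, 0.25772549]), 'eef_rot': array([-1.79999094e+02, -1.20603877e-03,  1.53254501e+02]), 'force': array([0.88975033, 0.3102523 , 0.76350483]), 'torque': array([0.02945781, 0.0270731 , 0.03751151]), 'finger_force': 0.0, 'finger_gap': 1.0014760604409008}$[0]: bad value
```

```bash
python3 -m jog '[{"dx":0,"dy":0,"dz":-0.15,"wx":0,"wy":0,"wz":-0.06,"gripper":1},{"dx":0,"dy":0,"dz":-0.15,"wx":0,"wy":0,"wz":-0.06,"gripper":1}]'; python3 -m jog '[{"dx":0,"dy":0,"dz":0,"wx":0,"wy":0,"wz":0,"gripper":1}]';python3 go.py 10 0.522 0.076 0.345 164
```

```text
t: 1.95
eef_pos: [0.2362, 0.4687, 0.3488]
eef_rot: [-180.0, -0.0, 164.2]
force: [0.2, 0.7, 0.7]
finger_gap: 0.999
finger_force: 0.0
t: 2.08
eef_pos: [0.2367, 0.4694, 0.3508]
eef_rot: [179.7, 0.1, 164.1]
force: [0.4, 0.9, -0.3]
finger_gap: 0.998
finger_force: 0.0
{dx: -0.127, dy: -0.1, dz: 0.002, wz: 0.0}
{dx: -0.127, dy: -0.1, dz: 0.002, wz: 0.0}
{dx: -0.127, dy: -0.1, dz: 0.002, wz: 0.0}
{dx: -0.127, dy: -0.1, dz: 0.002, wz: 0.0}
{dx: -0.127, dy: -0.1, dz: 0.002, wz: 0.0}
{dx: -0.127, dy: -0.1, dz: 0.002, wz: 0.0}
{dx: -0.128, dy: -0.1, dz: 0.002, wz: 0.0}
{dx: -0.128, dy: -0.1, dz: 0.002, wz: 0.0}
{dx: -0.128, dy: -0.1, dz: 0.002, wz: 0.0}
{dx: -0.128, dy: -0.1, dz: 0.002, wz: 0.0}
```

```bash
python3 -m jog '[{"dx":-0.127,"dy":-0.1,"gripper":1},{"dx":-0.127,"dy":-0.1,"gripper":1},{"dx":-0.127,"dy":-0.1,"gripper":1},{"dx":-0.127,"dy":-0.1,"gripper":1},{"dx":-0.127,"dy":-0.1,"gripper":1},{"dx":-0.127,"dy":-0.1,"gripper":1},{"dx":-0.127,"dy":-0.1,"gripper":1},{"dx":-0.127,"dy":-0.1,"gripper":1}]'; python3 go.py 2 0.522 0.076 0.345 164
```

```text
{dx: -0.637, dy: -0.5, dz: 0.01, wz: 0.001}
{dx: -0.637, dy: -0.5, dz: 0.01, wz: 0.001}$[0]: bad value
```

```bash
python3 -m jog '[{"dx":-0.127,"dy":-0.1,"dz":0,"wx":0,"wy":0,"wz":0,"gripper":1},{"dx":-0.127,"dy":-0.1,"dz":0,"wx":0,"wy":0,"wz":0,"gripper":1},{"dx":-0.127,"dy":-0.1,"dz":0,"wx":0,"wy":0,"wz":0,"gripper":1},{"dx":-0.127,"dy":-0.1,"dz":0,"wx":0,"wy":0,"wz":0,"gripper":1},{"dx":-0.127,"dy":-0.1,"dz":0,"wx":0,"wy":0,"wz":0,"gripper":1},{"dx":-0.127,"dy":-0.1,"dz":0,"wx":0,"wy":0,"wz":0,"gripper":1},{"dx":-0.127,"dy":-0.1,"dz":0,"wx":0,"wy":0,"wz":0,"gripper":1},{"dx":-0.127,"dy":-0.1,"dz":0,"wx":0,"wy":0,"wz":0,"gripper":1}]'; python3 go.py 2 0.522 0.076 0.345 164
```

```text
t: 3.08
eef_pos: [0.464, 0.1529, 0.3467]
eef_rot: [-180.0, -0.1, 164.0]
force: [0.3, -0.1, -0.1]
finger_gap: 0.999
finger_force: 0.0
{dx: -0.128, dy: -0.097, dz: 0.003, wz: 0.0}
{dx: -0.128, dy: -0.097, dz: 0.003, wz: 0.0}
```

```bash
python3 -m jog '[{"dx":-0.128,"dy":-0.097,"dz":0,"wx":0,"wy":0,"wz":0,"gripper":1},{"dx":-0.128,"dy":-0.097,"dz":0,"wx":0,"wy":0,"wz":0,"gripper":1},{"dx":0,"dy":0,"dz":0,"wx":0,"wy":0,"wz":0,"gripper":1}]'; python3 - <<'E'
from h import *
for n in("scene","top"):
    p=viewer.camera(n); print([(round(d["p"],2),np.round(d["extent"]).tolist()) for d in viewer.search_frame("upper_handle",p)])
    e=proj(p,[.522,.076,.272]); print(n,e)
    u,v=e.astype(int); cv2.imwrite(f"pics/h_{n}.png",cv2.resize(p["pixels"][v-50:v+50,u-65:u+65],(520,400),interpolation=cv2.INTER_CUBIC))
a=[cv2.imread(f"pics/h_{n}.png") for n in("scene","top")]; cv2.imwrite("pics/h1.png",cv2.resize(np.hstack(a),(800,308)))
E
```

```text
t: 3.45
eef_pos: [0.5222, 0.075, 0.3458]
eef_rot: [-180.0, -0.2, 163.8]
force: [0.7, -0.3, -0.9]
finger_gap: 1.0
finger_force: 0.0
[(0.62, [256.0, 150.0, 20.0, 69.0]), (0.35, [330.0, 292.0, 21.0, 20.0])]
scene [243.15970507 150.54628854]
[(0.35, [365.0, 250.0, 21.0, 20.0])]
top [238.28728896 209.98077065]
```

View pics/h1.png

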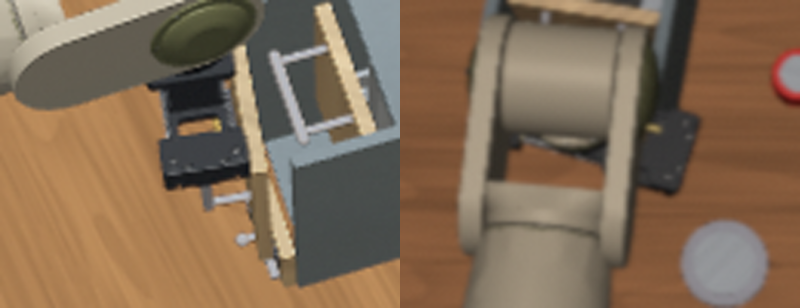

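The scene view shows the gripper over the upper handle, whose lower stub sits near (215,200) in the left half. I'll descend and grip.

```bash
python3 -m jog '[{"dx":0,"dy":0,"dz":0.12,"wx":0,"wy":0,"wz":0,"gripper":1},{"dx":0,"dy":0,"dz":0.12,"wx":0,"wy":0,"wz":0,"gripper":1},{"dx":0,"dy":0,"dz":0.08,"wx":0,"wy":0,"wz":0,"gripper":1}]';python3 -m jog '[{"dx":0,"dy":0,"dz":0,"wx":0,"wy":0,"wz":0,"gripper":-1},{"dx":0,"dy":0,"dz":0,"wx":0,"wy":0,"wz":0,"gripper":-1},{"dx":0,"dy":0,"dz":0,"wx":0,"wy":0,"wz":0,"gripper":-1},{"dx":0,"dy":0,"dz":0,"wx":0,"wy":0,"wz":0,"gripper":-1},{"dx":0,"dy":0,"dz":0,"wx":0,"wy":0,"wz":0,"gripper":-1},{"dx":0,"dy":0,"dz":0,"wx":0,"wy":0,"wz":0,"gripper":-1},{"dx":0,"dy":0,"dz":0,"wx":0,"wy":0,"wz":0,"gripper":-1},{"dx":0,"dy":0,"dz":0,"wx":0,"wy":0,"wz":0,"gripper":-1}]'
```

```text
t: 4.03
eef_pos: [0.5203, 0.0784, 0.2504]
eef_rot: [-180.0, -0.1, 164.1]
force: [-0.3, -0.1, -0.1]
finger_gap: 0.999
finger_force: 0.0
t: 5.03
eef_pos: [0.5211, 0.0769, 0.2517]
eef_rot: [-179.9, -0.0, 164.1]
force: [-9.0, -13.3, 2.3]
finger_gap: 0.115
finger_force: 16.8
```

```bash
python3 -m jog '[{"dx":0.04,"dy":0.013,"dz":0,"wx":0,"wy":0,"wz":0.056,"gripper":-1},{"dx":0.04,"dy":0.013,"dz":0,"wx":0,"wy":0,"wz":0.056,"gripper":-1},{"dx":0.04,"dy":0.013,"dz":0,"wx":0,"wy":0,"wz":0.056,"gripper":-1},{"dx":0.04,"dy":0.013,"dz":0,"wx":0,"wy":0,"wz":0.056,"gripper":-1}]';python3 -m jog '[{"dx":0.04,"dy":0.013,"dz":0,"wx":0,"wy":0,"wz":0.056,"gripper":-1},{"dx":0.04,"dy":0.013,"dz":0,"wx":0,"wy":0,"wz":0.056,"gripper":-1},{"dx":0.04,"dy":0.013,"dz":0,"wx":0,"wy":0,"wz":0.056,"gripper":-1},{"dx":0.04,"dy":0.013,"dz":0,"wx":0,"wy":0,"wz":0.056,"gripper":-1}]'
```

```text
t: 5.52
eef_pos: [0.4853, 0.1122, 0.2517]
eef_rot: [179.6, 0.2, 143.7]
force: [19.4, 12.9, -10.2]
finger_gap: 0.113
finger_force: 29.8
t: 6.02
eef_pos: [0.4637, 0.1561, 0.2518]
eef_rot: [179.3, 0.2, 123.5]
force: [34.0, 9.0, -17.3]
finger_gap: 0.114
finger_force: 29.6
```

```bash
python3 -m jog '[{"dx":0.038,"dy":0.024,"dz":0,"wx":0,"wy":0,"wz":0.056,"gripper":-1},{"dx":0.04,"dy":0.024,"dz":0,"wx":0,"wy":0,"wz":0.056,"gripper":-1}]';python3 -m jog '[{"dx":0.04,"dy":0.017,"dz":0,"wx":0,"wy":0,"wz":0.056,"gripper":-1},{"dx":0.04,"dy":0.017,"dz":0,"wx":0,"wy":0,"wz":0.056,"gripper":-1}]'
```

```text
t: 6.28
eef_pos: [0.4589, 0.1824, 0.2516]
eef_rot: [-179.8, -0.0, 113.5]
force: [-13.3, -2.8, 7.6]
finger_gap: 0.113
finger_force: 30.0
t: 6.52
eef_pos: [0.4583, 0.2089, 0.2516]
eef_rot: [-179.6, -0.1, 103.4]
force: [-17.7, -0.3, 7.7]
finger_gap: 0.109
finger_force: 29.9
```

```bash
python3 -m jog '[{"dx":0.04,"dy":0.014,"dz":0,"wx":0,"wy":0,"wz":0.056,"gripper":-1},{"dx":0.04,"dy":0.014,"dz":0,"wx":0,"wy":0,"wz":0.056,"gripper":-1}]';python3 -m jog '[{"dx":0.04,"dy":0.015,"dz":0,"wx":0,"wy":0,"wz":0.056,"gripper":-1},{"dx":0.03,"dy":0.012,"dz":0,"wx":0,"wy":0,"wz":0.042,"gripper":-1}]';python3 -m jog '[{"dx":0,"dy":0,"dz":0,"wx":0,"wy":0,"wz":0,"gripper":0.3},{"dx":0,"dy":0,"dz":0,"wx":0,"wy":0,"wz":0,"gripper":0.3},{"dx":0,"dy":0,"dz":0,"wx":0,"wy":0,"wz":0,"gripper":0.3},{"dx":0,"dy":0,"dz":0,"wx":0,"wy":0,"wz":0,"gripper":0.3}]'
```

```text
t: 6.78
eef_pos: [0.4622, 0.2344, 0.2517]
eef_rot: [-179.6, -0.0, 93.4]
force: [-13.1, 2.4, 6.1]
finger_gap: 0.114
finger_force: 29.9
t: 7.02
eef_pos: [0.4693, 0.2563, 0.2517]
eef_rot: [-179.6, -0.1, 84.6]
force: [-18.4, 6.5, 6.4]
finger_gap: 0.114
finger_force: 29.9
t: 7.52
eef_pos: [0.4723, 0.2543, 0.2517]
eef_rot: [180.0, 0.0, 84.7]
force: [-0.1, 0.5, -0.7]
finger_gap: 0.539
finger_force: 0.0
```

```bash
python3 -m jog '[{"dx":0,"dy":0,"dz":-0.16,"wx":0,"wy":0,"wz":0,"gripper":-0.1},{"dx":0,"dy":0,"dz":-0.16,"wx":0,"wy":0,"wz":0,"gripper":-0.1},{"dx":0,"dy":0,"dz":0,"wx":0,"wy":0,"wz":0.042,"gripper":-0.1}]'; python3 go.py 5 .623 .111 .345 80.9
```

```text
t: 7.9
eef_pos: [0.4729, 0.2547, 0.3514]
eef_rot: [179.6, -0.2, 80.8]
force: [-0.1, 0.5, -0.3]
finger_gap: 0.45
finger_force: 0.0
{dx: -0.079, dy: 0.114, dz: 0.004, wz: -0.0}
{dx: -0.079, dy: 0.114, dz: 0.004, wz: -0.0}
{dx: -0.079, dy: 0.114, dz: 0.004, wz: -0.0}
{dx: -0.079, dy: 0.114, dz: 0.004, wz: -0.0}
{dx: -0.079, dy: 0.114, dz: 0.004, wz: -0.0}
```

```bash
python3 -m jog '[{"dx":-0.079,"dy":0.114,"dz":0,"wx":0,"wy":0,"wz":0,"gripper":-0.1},{"dx":-0.079,"dy":0.114,"dz":0,"wx":0,"wy":0,"wz":0,"gripper":-0.1},{"dx":-0.079,"dy":0.114,"dz":0,"wx":0,"wy":0,"wz":0,"gripper":-0.1},{"dx":-0.079,"dy":0.114,"dz":0,"wx":0,"wy":0,"wz":0,"gripper":-0.1},{"dx":-0.079,"dy":0.114,"dz":0,"wx":0,"wy":0,"wz":0,"gripper":-0.1},{"dx":0,"dy":0,"dz":0.12,"wx":0,"wy":0,"wz":0,"gripper":-0.1}]'; python3 -m jog '[{"dx":0,"dy":0,"dz":0.08,"wx":0,"wy":0,"wz":0,"gripper":-0.1},{"dx":0,"dy":0,"dz":0.08,"wx":0,"wy":0,"wz":0,"gripper":-0.1},{"dx":0,"dy":0,"dz":0.08,"wx":0,"wy":0,"wz":0,"gripper":-0.1}]'; python3 -m jog '[{"dx":0,"dy":0,"dz":0,"wx":0,"wy":0,"wz":0,"gripper":-1},{"dx":0,"dy":0,"dz":0,"wx":0,"wy":0,"wz":0,"gripper":-1},{"dx":0,"dy":0,"dz":0,"wx":0,"wy":0,"wz":0,"gripper":-1},{"dx":0,"dy":0,"dz":0,"wx":0,"wy":0,"wz":0,"gripper":-1},{"dx":0,"dy":0,"dz":0,"wx":0,"wy":0,"wz":0,"gripper":-1}]'
```

```text
t: 8.65
eef_pos: [0.6244, 0.108, 0.3125]
eef_rot: [179.7, -0.0, 80.7]
force: [0.5, 0.8, -0.9]
finger_gap: 0.452
finger_force: 0.0
t: 9.02
eef_pos: [0.6222, 0.1103, 0.2389]
eef_rot: [180.0, 0.0, 80.9]
force: [-0.0, 0.0, 0.4]
finger_gap: 0.446
finger_force: 0.0
t: 9.65
eef_pos: [0.6226, 0.1105, 0.2408]
eef_rot: [179.9, -0.0, 80.9]
force: [0.7, -0.1, 5.4]
finger_gap: 0.112
finger_force: 29.9
```

```bash
python3 -m jog '[{"dx":0,"dy":-0.08,"dz":0,"wx":0,"wy":0,"wz":0,"gripper":-1},{"dx":0,"dy":-0.09,"dz":0,"wx":0,"wy":0,"wz":0,"gripper":-1},{"dx":0,"dy":-0.09,"dz":0,"wx":0,"wy":0,"wz":0,"gripper":-1},{"dx":0,"dy":-0.09,"dz":0,"wx":0,"wy":0,"wz":0,"gripper":-1},{"dx":0,"dy":-0.08,"dz":0,"wx":0,"wy":0,"wz":0,"gripper":-1},{"dx":0,"dy":0,"dz":0,"wx":0,"wy":0,"wz":0,"gripper":-1}]'; python3 -m jog '[{"dx":0,"dy":-0.01,"dz":0,"wx":0,"wy":0,"wz":0,"gripper":-1},{"dx":0,"dy":0,"dz":0,"wx":0,"wy":0,"wz":0,"gripper":-1}]'
```

```text
t: 10.4
eef_pos: [0.5023, 0.1294, 0.241]
eef_rot: [178.5, -0.1, 80.8]
force: [60.9, -5.3, -24.5]
finger_gap: 0.162
finger_force: 29.9
t: 10.65
eef_pos: [0.5009, 0.1296, 0.2409]
eef_rot: [178.5, -0.2, 80.8]
force: [60.0, -4.8, -23.2]
finger_gap: 0.196
finger_force: 29.9
```

```bash
python3 -m jog '[{"dx":0,"dy":0.02,"dz":0,"wx":0,"wy":0,"wz":0,"gripper":-1},{"dx":0,"dy":0,"dz":0,"wx":0,"wy":0,"wz":0,"gripper":-1}]'; python3 - <<'E'
from h import *
a=[]
for n in("scene","top"):
    p=viewer.camera(n); cv2.imwrite(f"pics/d_{n}.png",p["pixels"])
    u,v=proj(p,[.6,.12,.25]).astype(int); a.append(cv2.resize(p["pixels"][v-65:v+65,u-65:u+65],(400,400),interpolation=cv2.INTER_CUBIC))
cv2.imwrite("pics/d1.png",np.hstack(a))
E
```

```text
t: 10.9
eef_pos: [0.5045, 0.1291, 0.241]
eef_rot: [178.9, -0.1, 80.8]
force: [42.5, -3.1, -12.7]
finger_gap: 0.113
finger_force: 30.1
```

View pics/d1.png

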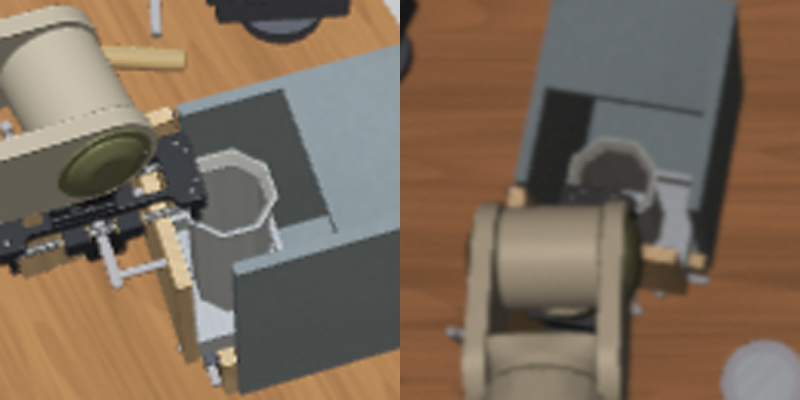

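```bash
cat >> h.py <<'E'
C0=np.array([.7488,.0906]);A=-.1591;RC=np.array([[np.cos(A),-np.sin(A)],[np.sin(A),np.cos(A)]])
loc=lambda X:RC.T@(np.asarray(X)[:2]-C0)
E
python3 -m jog '[{"dx":0,"dy":0,"dz":0,"wx":0,"wy":0,"wz":0,"gripper":-0.1},{"dx":0,"dy":0,"dz":0,"wx":0,"wy":0,"wz":0,"gripper":-0.1},{"dx":0,"dy":0,"dz":0,"wx":0,"wy":0,"wz":0,"gripper":-0.1}]'
python3 -m jog '[{"dx":0,"dy":0,"dz":-0.12,"wx":0,"wy":0,"wz":0,"gripper":-0.1},{"dx":0,"dy":0,"dz":-0.12,"wx":0,"wy":0,"wz":0,"gripper":-0.1},{"dx":0,"dy":-0.16,"dz":-0.1,"wx":0,"wy":0,"wz":0,"gripper":-0.1},{"dx":0,"dy":-0.18,"dz":0,"wx":0,"wy":0,"wz":0,"gripper":-0.1},{"dx":0,"dy":-0.18,"dz":0,"wx":0,"wy":0,"wz":0,"gripper":-0.1}]'
python3 - <<'E'
from h import *
a=[]
for n in("scene","top"):
    p=viewer.camera(n)
    u,v=proj(p,[.6,.12,.25]).astype(int); u0,v0=u-50,v-50; print(n,u0,v0)
    a.append(cv2.resize(p["pixels"][v0:v0+100,u0:u0+100],(400,400),interpolation=cv2.INTER_CUBIC))
cv2.imwrite("pics/d2.png",np.hstack(a))
E
```

```text
t: 11.38
eef_pos: [0.4974, 0.1305, 0.2395]
eef_rot: [-179.9, 0.0, 80.9]
force: [0.6, 0.1, 0.2]
finger_gap: 0.427
finger_force: 0.0
t: 12.0
eef_pos: [0.3418, 0.1553, 0.3416]
eef_rot: [-180.0, -0.0, 80.9]
force: [-0.5, 0.8, 0.3]
finger_gap: 0.451
finger_force: 0.0
scene 212 80
top 175 135
```

View pics/d2.png

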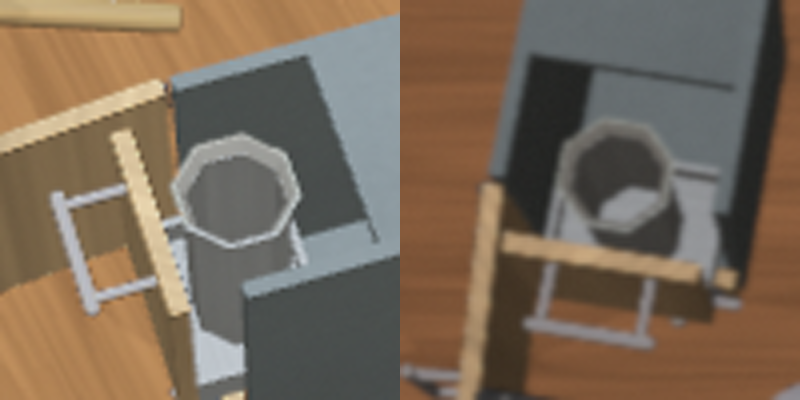

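The tube mouth is clear of the roof, centred at about (236,190) in the scene half and (619,173) in the top half. The drawer looks out and the leaf is wide open.

```bash
python3 - <<'E'
from h import *
s=viewer.camera("scene");p=viewer.camera("top")
fs=lambda u,v:(u/4+212-.4,v/4+80-.4); ft=lambda u,v:((u-400)/4+175-.4,v/4+135-.4)
for q,f,c in((s,fs,(236,190)),(p,ft,(619.5,173))):
    X=ray(q,*f(*c),.262);print("mouth",X.round(4),loc(X).round(4))
for q,f,L in((s,fs,[(57,200),(92,303)]),(p,ft,[(527,322),(650,343)])):
    for c in L: X=ray(q,*f(*c),.241);print("bar",X.round(4),loc(X).round(4))
for q,f,L in((p,ft,[(490,187),(472,395)]),(s,fs,[(168,86),(0,147)])):
    for c in L: X=ray(q,*f(*c),.28);print("leaf",X.round(4),loc(X).round(4))
E
```

```text
mouth [0.6221 0.1121 0.262 ] [-0.1285  0.0011]
mouth [0.6216 0.1061 0.262 ] [-0.128  -0.0048]
bar [0.5111 0.1721 0.241 ] [-0.2476  0.0428]
bar [0.4994 0.0882 0.241 ] [-0.2459 -0.0419]
bar [0.5115 0.174  0.241 ] [-0.2475  0.0448]
bar [0.4966 0.0817 0.241 ] [-0.2476 -0.0488]
leaf [0.6051 0.199  0.28  ] [-0.159   0.0843]
leaf [0.4503 0.205  0.28  ] [-0.3129  0.0657]
leaf [0.6119 0.1978 0.28  ] [-0.1521  0.0842]
leaf [0.4877 0.206  0.28  ] [-0.2761  0.0726]
```

```bash
sed -i 's/X=ray(q,\*c\[i\],.02)/X=ray(q,*c[i],.04)/' h.py; cat > chk.py <<'E'
from h import *
for n in("top","scene"):
    print(n,[t[0] for t in tins(viewer.camera(n)) if .3<t[0][0]<.66 and -.45<t[0][1]<-.1])
E
python3 chk.py; python3 go.py 8 .4325 -.190 .345 80.9
```

```text
top [[0.5863, -0.3283], [0.5751, -0.1921], [0.432, -0.1903], [0.4339, -0.3353]]
scene [[0.5753, -0.1923], [0.4333, -0.1907], [0.5857, -0.3283], [0.4343, -0.3357]]
{dx: -0.136, dy: 0.059, dz: -0.001, wz: -0.0}
{dx: -0.136, dy: 0.059, dz: -0.001, wz: -0.0}
{dx: -0.136, dy: 0.059, dz: -0.001, wz: -0.0}
{dx: -0.136, dy: 0.059, dz: -0.001, wz: -0.0}
{dx: -0.136, dy: 0.059, dz: -0.001, wz: -0.0}
{dx: -0.136, dy: 0.059, dz: -0.001, wz: -0.0}
{dx: -0.136, dy: 0.059, dz: -0.001, wz: -0.0}
{dx: -0.136, dy: 0.059, dz: -0.001, wz: -0.0}
```

```bash
python3 -m jog '[{"dx":-0.136,"dy":0.059,"dz":0,"wx":0,"wy":0,"wz":0,"gripper":1},{"dx":-0.136,"dy":0.059,"dz":0,"wx":0,"wy":0,"wz":0,"gripper":1},{"dx":-0.136,"dy":0.059,"dz":0,"wx":0,"wy":0,"wz":0,"gripper":1},{"dx":-0.136,"dy":0.059,"dz":0,"wx":0,"wy":0,"wz":0,"gripper":1},{"dx":-0.136,"dy":0.059,"dz":0,"wx":0,"wy":0,"wz":0,"gripper":1},{"dx":-0.136,"dy":0.059,"dz":0,"wx":0,"wy":0,"wz":0,"gripper":1},{"dx":-0.136,"dy":0.059,"dz":0,"wx":0,"wy":0,"wz":0,"gripper":1},{"dx":-0.136,"dy":0.059,"dz":0,"wx":0,"wy":0,"wz":0,"gripper":1}]'
python3 -m jog '[{"dx":0,"dy":0,"dz":0.16,"wx":0,"wy":0,"wz":0,"gripper":1},{"dx":0,"dy":0,"dz":0.16,"wx":0,"wy":0,"wz":0,"gripper":1},{"dx":0,"dy":0,"dz":0.16,"wx":0,"wy":0,"wz":0,"gripper":1},{"dx":0,"dy":0,"dz":0.16,"wx":0,"wy":0,"wz":0,"gripper":1},{"dx":0,"dy":0,"dz":0,"wx":0,"wy":0,"wz":0,"gripper":1}]'; python3 go.py 3 .4325 -.190 .044 80.9
```

```text
t: 13.3
eef_pos: [0.4326, -0.192, 0.341]
eef_rot: [-179.9, -0.0, 80.8]
force: [1.0, 1.0, -0.4]
finger_gap: 1.0
finger_force: 0.0
t: 13.92
eef_pos: [0.431, -0.1893, 0.147]
eef_rot: [-179.6, -0.2, 80.9]
force: [-0.4, 0.2, 0.3]
finger_gap: 1.0
finger_force: 0.0
{dx: -0.0, dy: 0.002, dz: 0.114, wz: -0.0}
{dx: -0.0, dy: 0.002, dz: 0.114, wz: -0.0}
{dx: -0.0, dy: 0.002, dz: 0.114, wz: -0.0}
```

```bash
python3 -m jog '[{"dx":0,"dy":0,"dz":0.114,"wx":0,"wy":0,"wz":0,"gripper":1},{"dx":0,"dy":0.004,"dz":0.114,"wx":0,"wy":0,"wz":0,"gripper":1},{"dx":0,"dy":0,"dz":0.114,"wx":0,"wy":0,"wz":0,"gripper":1},{"dx":0,"dy":0,"dz":0,"wx":0,"wy":0,"wz":0,"gripper":-1},{"dx":0,"dy":0,"dz":0,"wx":0,"wy":0,"wz":0,"gripper":-1},{"dx":0,"dy":0,"dz":0,"wx":0,"wy":0,"wz":0,"gripper":-1},{"dx":0,"dy":0,"dz":0,"wx":0,"wy":0,"wz":0,"gripper":-1},{"dx":0,"dy":0,"dz":0,"wx":0,"wy":0,"wz":0,"gripper":-1}]'
python3 -m jog '[{"dx":0,"dy":0,"dz":-0.17,"wx":0,"wy":0,"wz":0,"gripper":-1},{"dx":0,"dy":0,"dz":-0.17,"wx":0,"wy":0,"wz":0,"gripper":-1},{"dx":0,"dy":0,"dz":-0.17,"wx":0,"wy":0,"wz":0,"gripper":-1},{"dx":0,"dy":0,"dz":-0.17,"wx":0,"wy":0,"wz":0,"gripper":-1},{"dx":0,"dy":0,"dz":-0.17,"wx":0,"wy":0,"wz":0,"gripper":-1},{"dx":0,"dy":0,"dz":-0.17,"wx":0,"wy":0,"wz":0,"gripper":-1}]'; python3 go.py 7 .6215 .1105 .345 80.9
```

```text
t: 14.92
eef_pos: [0.4339, -0.1904, 0.0487]
eef_rot: [179.8, 0.1, 80.9]
force: [-0.7, 0.2, 7.1]
finger_gap: 0.673
finger_force: 30.0
t: 15.68
eef_pos: [0.4326, -0.1893, 0.3555]
eef_rot: [180.0, 0.0, 80.9]
force: [1.6, -0.1, -2.0]
finger_gap: 0.667
finger_force: 30.0
{dx: 0.155, dy: 0.066, dz: 0.005, wz: -0.0}
{dx: 0.155, dy: 0.066, dz: 0.005, wz: -0.0}
{dx: 0.155, dy: 0.066, dz: 0.005, wz: -0.0}
{dx: 0.155, dy: 0.066, dz: 0.005, wz: -0.0}
{dx: 0.155, dy: 0.066, dz: 0.005, wz: -0.0}
{dx: 0.155, dy: 0.066, dz: 0.005, wz: -0.0}
{dx: 0.155, dy: 0.066, dz: 0.005, wz: -0.0}
```

```bash
python3 -m jog '[{"dx":0.155,"dy":0.066,"dz":0,"wx":0,"wy":0,"wz":0,"gripper":-1},{"dx":0.155,"dy":0.066,"dz":0,"wx":0,"wy":0,"wz":0,"gripper":-1},{"dx":0.155,"dy":0.066,"dz":0,"wx":0,"wy":0,"wz":0,"gripper":-1},{"dx":0.155,"dy":0.066,"dz":0,"wx":0,"wy":0,"wz":0,"gripper":-1},{"dx":0.155,"dy":0.066,"dz":0,"wx":0,"wy":0,"wz":0,"gripper":-1},{"dx":0.155,"dy":0.066,"dz":0,"wx":0,"wy":0,"wz":0,"gripper":-1},{"dx":0.155,"dy":0.066,"dz":0,"wx":0,"wy":0,"wz":0,"gripper":-1},{"dx":0,"dy":0,"dz":0,"wx":0,"wy":0,"wz":0,"gripper":-1}]'; python3 go.py 1 .6215 .1105 .290 80.9
python3 - <<'E'
from h import *
s=viewer.camera("scene");u,v=proj(s,[.62,.11,.28]).astype(int); cv2.imwrite("pics/t1.png",cv2.resize(s["pixels"][v-45:v+45,u-60:u+60],(640,480),interpolation=cv2.INTER_CUBIC))
E
```

```text
t: 16.68
eef_pos: [0.6219, 0.1123, 0.3522]
eef_rot: [-179.9, -0.0, 81.1]
force: [-0.4, 0.0, -2.5]
finger_gap: 0.67
finger_force: 30.0
{dx: -0.006, dy: -0.0, dz: 0.207, wz: 0.002}
```

View pics/t1.png

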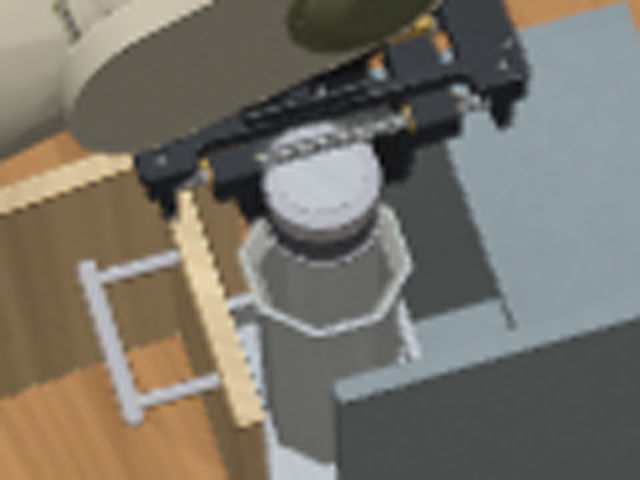

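The tin, near (322,190), hangs in line with the tube mouth at about (326,262). I'll lower it and release.

```bash
python3 -m jog '[{"dx":-0.003,"dy":0,"dz":0.08,"wx":0,"wy":0,"wz":0,"gripper":-1},{"dx":0,"dy":0,"dz":0.06,"wx":0,"wy":0,"wz":0,"gripper":-1},{"dx":0,"dy":0,"dz":0.03,"wx":0,"wy":0,"wz":0,"gripper":-1},{"dx":0,"dy":0,"dz":0.03,"wx":0,"wy":0,"wz":0,"gripper":-1},{"dx":0,"dy":0,"dz":0,"wx":0,"wy":0,"wz":0,"gripper":-1}]'
```

```text
t: 17.35
eef_pos: [0.6212, 0.1085, 0.2931]
eef_rot: [-180.0, 0.0, 80.9]
force: [0.4, -0.4, -1.0]
finger_gap: 0.668
finger_force: 30.0
```

```bash
python3 -m jog '[{"dx":0,"dy":0,"dz":0,"wx":0,"wy":0,"wz":0,"gripper":0.7},{"dx":0,"dy":0,"dz":0,"wx":0,"wy":0,"wz":0,"gripper":0.7},{"dx":0,"dy":0,"dz":0,"wx":0,"wy":0,"wz":0,"gripper":0.7},{"dx":0,"dy":0,"dz":-0.16,"wx":0,"wy":0,"wz":0,"gripper":0.7},{"dx":0,"dy":0,"dz":0,"wx":0,"wy":0,"wz":0,"gripper":0.7}]'; python3 chk.py; python3 go.py 6 .575 -.192 .345 80.9
python3 - <<'E'
from h import *
s=viewer.camera("scene");u,v=proj(s,[.62,.11,.25]).astype(int); cv2.imwrite("pics/t2.png",cv2.resize(s["pixels"][v-35:v+35,u-45:u+45],(540,420),interpolation=cv2.INTER_CUBIC))
E
```

```text
t: 17.98
eef_pos: [0.622, 0.1089, 0.3449]
eef_rot: [179.6, -0.1, 80.9]
force: [0.3, 0.2, -0.4]
finger_gap: 0.85
finger_force: 0.0
top [[0.5864, -0.3284], [0.5752, -0.192], [0.4341, -0.3355]]
scene [[0.5753, -0.1923], [0.5858, -0.3283], [0.4343, -0.3357]]
{dx: -0.169, dy: 0.001, dz: -0.002, wz: -0.0}
{dx: -0.169, dy: 0.001, dz: -0.002, wz: -0.0}
{dx: -0.169, dy: 0.001, dz: -0.002, wz: -0.0}
{dx: -0.169, dy: 0.001, dz: -0.002, wz: -0.0}
{dx: -0.169, dy: 0.001, dz: -0.002, wz: -0.0}
{dx: -0.169, dy: 0.001, dz: -0.002, wz: -0.0}
```

View pics/t2.png

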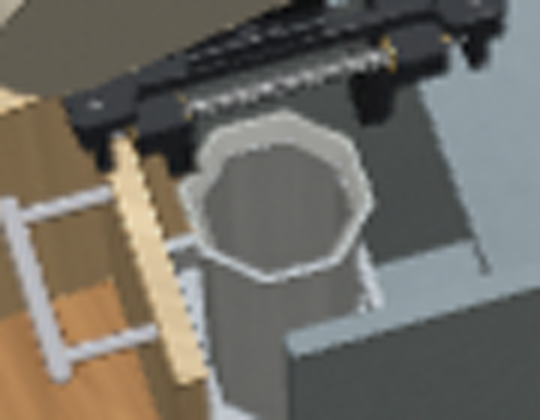

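The mouth at (275,195) is empty, so the tin fell deep into the tube. Next is tin A.

```bash
python3 -m jog '[{"dx":-0.169,"dy":0.001,"dz":0,"wx":0,"wy":0,"wz":0,"gripper":1},{"dx":-0.169,"dy":0.001,"dz":0,"wx":0,"wy":0,"wz":0,"gripper":1},{"dx":-0.169,"dy":0.001,"dz":0,"wx":0,"wy":0,"wz":0,"gripper":1},{"dx":-0.169,"dy":0.001,"dz":0,"wx":0,"wy":0,"wz":0,"gripper":1},{"dx":-0.169,"dy":0.001,"dz":0,"wx":0,"wy":0,"wz":0,"gripper":1},{"dx":-0.169,"dy":0.001,"dz":0,"wx":0,"wy":0,"wz":0,"gripper":1}]'
python3 -m jog '[{"dx":0,"dy":0,"dz":0.16,"wx":0,"wy":0,"wz":0,"gripper":1},{"dx":0,"dy":0,"dz":0.16,"wx":0,"wy":0,"wz":0,"gripper":1},{"dx":0,"dy":0,"dz":0.16,"wx":0,"wy":0,"wz":0,"gripper":1},{"dx":0,"dy":0,"dz":0.16,"wx":0,"wy":0,"wz":0,"gripper":1},{"dx":0,"dy":0,"dz":0,"wx":0,"wy":0,"wz":0,"gripper":1}]'; python3 go.py 3 .575 -.192 .044 80.9
```

```text
t: 18.88
eef_pos: [0.5743, -0.1933, 0.3399]
eef_rot: [-179.9, -0.0, 80.9]
force: [-0.3, -0.4, -0.2]
finger_gap: 0.998
finger_force: 0.0
t: 19.5
eef_pos: [0.5732, -0.1909, 0.1454]
eef_rot: [-179.5, -0.2, 80.9]
force: [-0.3, 0.5, 0.3]
finger_gap: 0.997
finger_force: 0.0
{dx: -0.001, dy: 0.002, dz: 0.113, wz: -0.0}
{dx: -0.001, dy: 0.002, dz: 0.113, wz: -0.0}
{dx: -0.001, dy: 0.002, dz: 0.113, wz: -0.0}
```

```bash
python3 -m jog '[{"dx":0,"dy":0.003,"dz":0.114,"wx":0,"wy":0,"wz":0,"gripper":1},{"dx":0,"dy":0.003,"dz":0.114,"wx":0,"wy":0,"wz":0,"gripper":1},{"dx":0,"dy":0,"dz":0.113,"wx":0,"wy":0,"wz":0,"gripper":1},{"dx":0,"dy":0,"dz":0,"wx":0,"wy":0,"wz":0,"gripper":-1},{"dx":0,"dy":0,"dz":0,"wx":0,"wy":0,"wz":0,"gripper":-1},{"dx":0,"dy":0,"dz":0,"wx":0,"wy":0,"wz":0,"gripper":-1},{"dx":0,"dy":0,"dz":0,"wx":0,"wy":0,"wz":0,"gripper":-1},{"dx":0,"dy":0,"dz":0,"wx":0,"wy":0,"wz":0,"gripper":-1}]'
python3 -m jog '[{"dx":0,"dy":0,"dz":-0.17,"wx":0,"wy":0,"wz":0,"gripper":-1},{"dx":0,"dy":0,"dz":-0.17,"wx":0,"wy":0,"wz":0,"gripper":-1},{"dx":0,"dy":0,"dz":-0.17,"wx":0,"wy":0,"wz":0,"gripper":-1},{"dx":0,"dy":0,"dz":-0.17,"wx":0,"wy":0,"wz":0,"gripper":-1},{"dx":0,"dy":0,"dz":-0.17,"wx":0,"wy":0,"wz":0,"gripper":-1},{"dx":0,"dy":0,"dz":-0.17,"wx":0,"wy":0,"wz":0,"gripper":-1}]'; python3 go.py 6 .6213 .1100 .345 80.9
```

```text
t: 20.5
eef_pos: [0.5776, -0.1926, 0.0488]
eef_rot: [179.8, 0.1, 80.9]
force: [-1.1, 0.6, 8.5]
finger_gap: 0.67
finger_force: 30.0
t: 21.25
eef_pos: [0.5763, -0.1919, 0.3553]
eef_rot: [180.0, 0.0, 80.9]
force: [-0.2, 0.5, -1.4]
finger_gap: 0.669
finger_force: 30.0
{dx: 0.17, dy: -0.002, dz: 0.006, wz: -0.0}
{dx: 0.17, dy: -0.002, dz: 0.006, wz: -0.0}
{dx: 0.17, dy: -0.002, dz: 0.006, wz: -0.0}
{dx: 0.17, dy: -0.002, dz: 0.006, wz: -0.0}
{dx: 0.17, dy: -0.002, dz: 0.006, wz: -0.0}
{dx: 0.17, dy: -0.002, dz: 0.006, wz: -0.0}
```

```bash
python3 -m jog '[{"dx":0.17,"dy":-0.002,"dz":0,"wx":0,"wy":0,"wz":0,"gripper":-1},{"dx":0.17,"dy":-0.002,"dz":0,"wx":0,"wy":0,"wz":0,"gripper":-1},{"dx":0.17,"dy":-0.002,"dz":0,"wx":0,"wy":0,"wz":0,"gripper":-1},{"dx":0.17,"dy":-0.002,"dz":0,"wx":0,"wy":0,"wz":0,"gripper":-1},{"dx":0.17,"dy":-0.002,"dz":0,"wx":0,"wy":0,"wz":0,"gripper":-1},{"dx":0.17,"dy":-0.002,"dz":0,"wx":0,"wy":0,"wz":0,"gripper":-1},{"dx":0,"dy":0,"dz":0,"wx":0,"wy":0,"wz":0,"gripper":-1},{"dx":0,"dy":0,"dz":0,"wx":0,"wy":0,"wz":0,"gripper":-1}]'; python3 go.py 1 .6215 .1100 .290 80.9
```

```text
t: 22.25
eef_pos: [0.6215, 0.1102, 0.3531]
eef_rot: [180.0, 0.0, 80.9]
force: [-0.4, -1.2, -0.7]
finger_gap: 0.672
finger_force: 30.0
{dx: -0.001, dy: 0.0, dz: 0.21, wz: -0.0}
```

```bash
python3 -m jog '[{"dx":0,"dy":0,"dz":0.08,"wx":0,"wy":0,"wz":0,"gripper":-1},{"dx":0,"dy":0,"dz":0.06,"wx":0,"wy":0,"wz":0,"gripper":-1},{"dx":0,"dy":0,"dz":0.03,"wx":0,"wy":0,"wz":0,"gripper":-1},{"dx":0,"dy":0,"dz":0.03,"wx":0,"wy":0,"wz":0,"gripper":-1},{"dx":0,"dy":0,"dz":0,"wx":0,"wy":0,"wz":0,"gripper":-1}]'; python3 -m jog '[{"dx":0,"dy":0,"dz":0,"wx":0,"wy":0,"wz":0,"gripper":0.7},{"dx":0,"dy":0,"dz":0,"wx":0,"wy":0,"wz":0,"gripper":0.7},{"dx":0,"dy":0,"dz":0,"wx":0,"wy":0,"wz":0,"gripper":0.7},{"dx":0,"dy":0,"dz":-0.18,"wx":0,"wy":0,"wz":0,"gripper":0.7},{"dx":0,"dy":0,"dz":0,"wx":0,"wy":0,"wz":0,"gripper":0.7}]'; python3 chk.py; python3 go.py 6 .434 -.3355 .345 80.9; python3 go.py 8 .586 -.328 .345 80.9
```

```text
t: 22.88
eef_pos: [0.6216, 0.1103, 0.2926]
eef_rot: [-180.0, 0.0, 80.9]
force: [-0.8, 0.1, -0.4]
finger_gap: 0.672
finger_force: 30.0
t: 23.5
eef_pos: [0.6223, 0.1107, 0.3512]
eef_rot: [179.5, -0.1, 80.9]
force: [0.4, -0.1, -0.5]
finger_gap: 0.853
finger_force: 0.0
top [[0.5864, -0.3284], [0.4341, -0.3355]]
scene [[0.5857, -0.3283], [0.4343, -0.3357]]
{dx: -0.261, dy: -0.064, dz: 0.001, wz: -0.0}
{dx: -0.261, dy: -0.064, dz: 0.001, wz: -0.0}
{dx: -0.261, dy: -0.064, dz: 0.001, wz: -0.0}
{dx: -0.261, dy: -0.064, dz: 0.001, wz: -0.0}
{dx: -0.261, dy: -0.064, dz: 0.001, wz: -0.0}
{dx: -0.261, dy: -0.064, dz: 0.001, wz: -0.0}
{dx: -0.183, dy: 0.014, dz: 0.001, wz: -0.0}
{dx: -0.183, dy: 0.014, dz: 0.001, wz: -0.0}
{dx: -0.183, dy: 0.014, dz: 0.001, wz: -0.0}
{dx: -0.183, dy: 0.014, dz: 0.001, wz: -0.0}
{dx: -0.183, dy: 0.014, dz: 0.001, wz: -0.0}
{dx: -0.183, dy: 0.014, dz: 0.001, wz: -0.0}
{dx: -0.183, dy: 0.014, dz: 0.001, wz: -0.0}
{dx: -0.183, dy: 0.014, dz: 0.001, wz: -0.0}
```

Now tin B.

```bash
python3 -m jog '[{"dx":-0.183,"dy":0.014,"dz":0,"wx":0,"wy":0,"wz":0,"gripper":1},{"dx":-0.183,"dy":0.014,"dz":0,"wx":0,"wy":0,"wz":0,"gripper":1},{"dx":-0.183,"dy":0.014,"dz":0,"wx":0,"wy":0,"wz":0,"gripper":1},{"dx":-0.183,"dy":0.014,"dz":0,"wx":0,"wy":0,"wz":0,"gripper":1},{"dx":-0.183,"dy":0.014,"dz":0,"wx":0,"wy":0,"wz":0,"gripper":1},{"dx":-0.183,"dy":0.014,"dz":0,"wx":0,"wy":0,"wz":0,"gripper":1},{"dx":-0.183,"dy":0.014,"dz":0,"wx":0,"wy":0,"wz":0,"gripper":1},{"dx":-0.183,"dy":0.014,"dz":0,"wx":0,"wy":0,"wz":0,"gripper":1}]'
python3 -m jog '[{"dx":0,"dy":0,"dz":0.16,"wx":0,"wy":0,"wz":0,"gripper":1},{"dx":0,"dy":0,"dz":0.16,"wx":0,"wy":0,"wz":0,"gripper":1},{"dx":0,"dy":0,"dz":0.16,"wx":0,"wy":0,"wz":0,"gripper":1},{"dx":0,"dy":0,"dz":0.16,"wx":0,"wy":0,"wz":0,"gripper":1},{"dx":0,"dy":0,"dz":0,"wx":0,"wy":0,"wz":0,"gripper":1}]'; python3 go.py 3 .586 -.328 .044 80.9; python3 chk.py
```

```text
t: 24.6
eef_pos: [0.5848, -0.33, 0.3454]
eef_rot: [-179.9, -0.1, 80.9]
force: [0.1, -0.5, 0.4]
finger_gap: 1.001
finger_force: 0.0
t: 25.22
eef_pos: [0.5837, -0.3271, 0.1504]
eef_rot: [-179.6, -0.3, 80.9]
force: [0.3, 0.2, 0.0]
finger_gap: 1.0
finger_force: 0.0
{dx: -0.001, dy: 0.003, dz: 0.118, wz: -0.0}
{dx: -0.001, dy: 0.003, dz: 0.118, wz: -0.0}
{dx: -0.001, dy: 0.003, dz: 0.118, wz: -0.0}
top []
scene [[0.5787, -0.3377], [0.4344, -0.3356]]
```

```bash
python3 -m jog '[{"dx":0,"dy":0.003,"dz":0.118,"wx":0,"wy":0,"wz":0,"gripper":1},{"dx":0,"dy":0.003,"dz":0.118,"wx":0,"wy":0,"wz":0,"gripper":1},{"dx":0,"dy":0,"dz":0.116,"wx":0,"wy":0,"wz":0,"gripper":1},{"dx":0,"dy":0,"dz":0,"wx":0,"wy":0,"wz":0,"gripper":-1},{"dx":0,"dy":0,"dz":0,"wx":0,"wy":0,"wz":0,"gripper":-1},{"dx":0,"dy":0,"dz":0,"wx":0,"wy":0,"wz":0,"gripper":-1},{"dx":0,"dy":0,"dz":0,"wx":0,"wy":0,"wz":0,"gripper":-1},{"dx":0,"dy":0,"dz":0,"wx":0,"wy":0,"wz":0,"gripper":-1}]'
python3 -m jog '[{"dx":0,"dy":0,"dz":-0.17,"wx":0,"wy":0,"wz":0,"gripper":-1},{"dx":0,"dy":0,"dz":-0.17,"wx":0,"wy":0,"wz":0,"gripper":-1},{"dx":0,"dy":0,"dz":-0.17,"wx":0,"wy":0,"wz":0,"gripper":-1},{"dx":0,"dy":0,"dz":-0.17,"wx":0,"wy":0,"wz":0,"gripper":-1},{"dx":0,"dy":0,"dz":-0.17,"wx":0,"wy":0,"wz":0,"gripper":-1},{"dx":0,"dy":0,"dz":-0.17,"wx":0,"wy":0,"wz":0,"gripper":-1}]'; python3 go.py 8 .6215 .1100 .350 80.9
```

```text
t: 26.32
eef_pos: [0.5879, -0.3293, 0.0515]
eef_rot: [179.8, 0.1, 80.9]
force: [-0.7, 0.5, 6.5]
finger_gap: 0.667
finger_force: 30.0
t: 27.08
eef_pos: [0.5867, -0.3283, 0.3579]
eef_rot: [179.9, 0.0, 80.9]
force: [0.6, -0.3, -0.4]
finger_gap: 0.67
finger_force: 30.0
{dx: 0.183, dy: -0.015, dz: 0.003, wz: -0.0}
{dx: 0.183, dy: -0.015, dz: 0.003, wz: -0.0}
{dx: 0.183, dy: -0.015, dz: 0.003, wz: -0.0}
{dx: 0.183, dy: -0.015, dz: 0.003, wz: -0.0}
{dx: 0.183, dy: -0.015, dz: 0.003, wz: -0.0}
{dx: 0.183, dy: -0.015, dz: 0.003, wz: -0.0}
{dx: 0.183, dy: -0.015, dz: 0.003, wz: -0.0}
{dx: 0.183, dy: -0.015, dz: 0.003, wz: -0.0}
```

```bash
python3 -m jog '[{"dx":0.183,"dy":-0.015,"dz":0,"wx":0,"wy":0,"wz":0,"gripper":-1},{"dx":0.183,"dy":-0.015,"dz":0,"wx":0,"wy":0,"wz":0,"gripper":-1},{"dx":0.183,"dy":-0.015,"dz":0,"wx":0,"wy":0,"wz":0,"gripper":-1},{"dx":0.183,"dy":-0.015,"dz":0,"wx":0,"wy":0,"wz":0,"gripper":-1},{"dx":0.183,"dy":-0.015,"dz":0,"wx":0,"wy":0,"wz":0,"gripper":-1},{"dx":0.183,"dy":-0.015,"dz":0,"wx":0,"wy":0,"wz":0,"gripper":-1},{"dx":0.183,"dy":-0.015,"dz":0,"wx":0,"wy":0,"wz":0,"gripper":-1},{"dx":0.183,"dy":-0.015,"dz":0,"wx":0,"wy":0,"wz":0,"gripper":-1}]'; python3 -m jog '[{"dx":0,"dy":0,"dz":0,"wx":0,"wy":0,"wz":0,"gripper":-1},{"dx":0,"dy":0,"dz":0,"wx":0,"wy":0,"wz":0,"gripper":-1}]'; python3 go.py 1 .6215 .1100 .290 80.9
```

```text
t: 28.08
eef_pos: [0.6207, 0.1125, 0.3561]
eef_rot: [179.9, -0.0, 80.9]
force: [0.4, -0.2, -0.3]
finger_gap: 0.671
finger_force: 30.0
t: 28.32
eef_pos: [0.6209, 0.1103, 0.3556]
eef_rot: [180.0, 0.0, 80.9]
force: [0.4, -1.2, -0.7]
finger_gap: 0.666
finger_force: 30.0
{dx: -0.001, dy: 0.002, dz: 0.219, wz: -0.0}
```

```bash
python3 -m jog '[{"dx":0,"dy":0.002,"dz":0.09,"wx":0,"wy":0,"wz":0,"gripper":-1},{"dx":0,"dy":0,"dz":0.06,"wx":0,"wy":0,"wz":0,"gripper":-1},{"dx":0,"dy":0,"dz":0.03,"wx":0,"wy":0,"wz":0,"gripper":-1},{"dx":0,"dy":0,"dz":0.03,"wx":0,"wy":0,"wz":0,"gripper":-1},{"dx":0,"dy":0,"dz":0,"wx":0,"wy":0,"wz":0,"gripper":-1}]'; python3 -m jog '[{"dx":0,"dy":0,"dz":0,"wx":0,"wy":0,"wz":0,"gripper":0.7},{"dx":0,"dy":0,"dz":0,"wx":0,"wy":0,"wz":0,"gripper":0.7},{"dx":0,"dy":0,"dz":0,"wx":0,"wy":0,"wz":0,"gripper":0.7},{"dx":0,"dy":0,"dz":-0.18,"wx":0,"wy":0,"wz":0,"gripper":0.7},{"dx":0,"dy":0,"dz":0,"wx":0,"wy":0,"wz":0,"gripper":0.7}]'; python3 chk.py; python3 go.py 10 .434 -.3355 .345 80.9
```

```text
t: 28.95
eef_pos: [0.6216, 0.1102, 0.2921]
eef_rot: [-180.0, 0.0, 80.9]
force: [0.0, 0.3, -0.4]
finger_gap: 0.67
finger_force: 30.0
t: 29.58
eef_pos: [0.6223, 0.1107, 0.3506]
eef_rot: [179.5, -0.1, 80.9]
force: [0.0, -0.3, -0.1]
finger_gap: 0.848
finger_force: 0.0
top [[0.4341, -0.3355]]
scene [[0.4343, -0.3357]]
{dx: -0.157, dy: -0.038, dz: 0.0, wz: -0.0}
{dx: -0.157, dy: -0.038, dz: 0.0, wz: -0.0}
{dx: -0.157, dy: -0.038, dz: 0.0, wz: -0.0}
{dx: -0.157, dy: -0.038, dz: 0.0, wz: -0.0}
{dx: -0.157, dy: -0.038, dz: 0.0, wz: -0.0}
{dx: -0.157, dy: -0.038, dz: 0.0, wz: -0.0}
{dx: -0.157, dy: -0.038, dz: 0.0, wz: -0.0}
{dx: -0.157, dy: -0.038, dz: 0.0, wz: -0.0}
{dx: -0.157, dy: -0.038, dz: 0.0, wz: -0.0}
{dx: -0.157, dy: -0.038, dz: 0.0, wz: -0.0}
```

```bash
python3 -m jog '[{"dx":-0.157,"dy":-0.038,"dz":0,"wx":0,"wy":0,"wz":0,"gripper":1},{"dx":-0.157,"dy":-0.038,"dz":0,"wx":0,"wy":0,"wz":0,"gripper":1},{"dx":-0.157,"dy":-0.038,"dz":0,"wx":0,"wy":0,"wz":0,"gripper":1},{"dx":-0.157,"dy":-0.038,"dz":0,"wx":0,"wy":0,"wz":0,"gripper":1},{"dx":-0.157,"dy":-0.038,"dz":0,"wx":0,"wy":0,"wz":0,"gripper":1},{"dx":-0.157,"dy":-0.038,"dz":0,"wx":0,"wy":0,"wz":0,"gripper":1},{"dx":-0.157,"dy":-0.038,"dz":0,"wx":0,"wy":0,"wz":0,"gripper":1},{"dx":-0.157,"dy":-0.038,"dz":0,"wx":0,"wy":0,"wz":0,"gripper":1}]'
python3 -m jog '[{"dx":-0.157,"dy":-0.038,"dz":0,"wx":0,"wy":0,"wz":0,"gripper":1},{"dx":-0.157,"dy":-0.038,"dz":0,"wx":0,"wy":0,"wz":0,"gripper":1},{"dx":0,"dy":0,"dz":0.16,"wx":0,"wy":0,"wz":0,"gripper":1},{"dx":0,"dy":0,"dz":0.16,"wx":0,"wy":0,"wz":0,"gripper":1},{"dx":0,"dy":0,"dz":0.16,"wx":0,"wy":0,"wz":0,"gripper":1},{"dx":0,"dy":0,"dz":0.16,"wx":0,"wy":0,"wz":0,"gripper":1},{"dx":0,"dy":0,"dz":0,"wx":0,"wy":0,"wz":0,"gripper":1}]'; python3 go.py 3 .434 -.3355 .044 80.9; python3 - <<'E'
from h import *
s=viewer.camera("scene");u,v=proj(s,[.62,.11,.25]).astype(int); cv2.imwrite("pics/t3.png",cv2.resize(s["pixels"][v-45:v+45,u-60:u+60],(640,480),interpolation=cv2.INTER_CUBIC))
print([t[0] for t in tins(s)])
E
```

```text
t: 30.68
eef_pos: [0.4709, -0.2482, 0.345]
eef_rot: [-179.9, -0.1, 80.9]
force: [0.9, -1.5, 0.5]
finger_gap: 0.999
finger_force: 0.0
t: 31.55
eef_pos: [0.4332, -0.3349, 0.1509]
eef_rot: [-179.6, -0.3, 80.9]
force: [-0.1, -0.4, 0.5]
finger_gap: 1.001
finger_force: 0.0
{dx: -0.001, dy: 0.001, dz: 0.119, wz: -0.0}
{dx: -0.001, dy: 0.001, dz: 0.119, wz: -0.0}
{dx: -0.001, dy: 0.001, dz: 0.119, wz: -0.0}
[[0.8014, 0.7153], [0.4932, 0.5156], [0.162, 0.5893], [0.669, -0.1162], [0.7052, -0.2644], [-0.2493, 0.068], [0.5275, -0.5331], [-0.2663, -0.2596]]
```

View pics/t3.png

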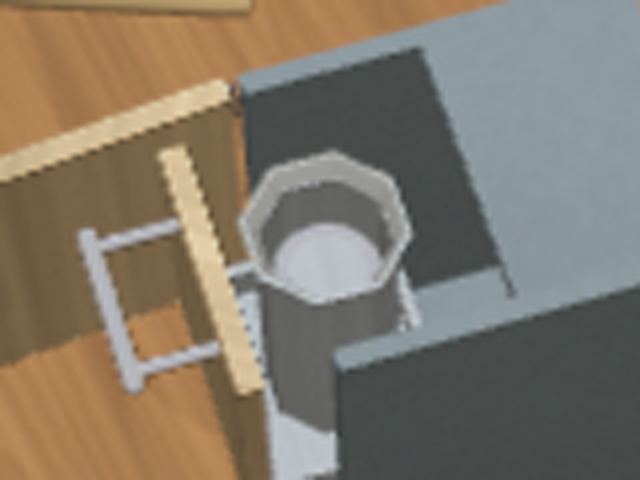

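The third tin's top shows flat in the tube at about (330,265), at the expected depth. Tin D is next.

```bash
python3 -m jog '[{"dx":0,"dy":0.002,"dz":0.12,"wx":0,"wy":0,"wz":0,"gripper":1},{"dx":0,"dy":0.002,"dz":0.12,"wx":0,"wy":0,"wz":0,"gripper":1},{"dx":0,"dy":0,"dz":0.118,"wx":0,"wy":0,"wz":0,"gripper":1},{"dx":0,"dy":0,"dz":0,"wx":0,"wy":0,"wz":0,"gripper":-1},{"dx":0,"dy":0,"dz":0,"wx":0,"wy":0,"wz":0,"gripper":-1},{"dx":0,"dy":0,"dz":0,"wx":0,"wy":0,"wz":0,"gripper":-1},{"dx":0,"dy":0,"dz":0,"wx":0,"wy":0,"wz":0,"gripper":-1},{"dx":0,"dy":0,"dz":0,"wx":0,"wy":0,"wz":0,"gripper":-1}]'
python3 -m jog '[{"dx":0,"dy":0,"dz":-0.17,"wx":0,"wy":0,"wz":0,"gripper":-1},{"dx":0,"dy":0,"dz":-0.17,"wx":0,"wy":0,"wz":0,"gripper":-1},{"dx":0,"dy":0,"dz":-0.17,"wx":0,"wy":0,"wz":0,"gripper":-1},{"dx":0,"dy":0,"dz":-0.17,"wx":0,"wy":0,"wz":0,"gripper":-1},{"dx":0,"dy":0,"dz":-0.17,"wx":0,"wy":0,"wz":0,"gripper":-1},{"dx":0,"dy":0,"dz":-0.17,"wx":0,"wy":0,"wz":0,"gripper":-1}]'; python3 go.py 10 .6215 .1100 .355 80.9
```

```text
t: 32.6
eef_pos: [0.4364, -0.3373, 0.0487]
eef_rot: [179.9, 0.1, 80.9]
force: [-1.0, 1.5, 7.1]
finger_gap: 0.668
finger_force: 30.0
t: 33.35
eef_pos: [0.4354, -0.3361, 0.3554]
eef_rot: [180.0, 0.0, 80.9]
force: [1.2, -1.0, -1.2]
finger_gap: 0.672
finger_force: 30.0
{dx: 0.157, dy: 0.038, dz: 0.0, wz: -0.0}
{dx: 0.157, dy: 0.038, dz: 0.0, wz: -0.0}
{dx: 0.157, dy: 0.038, dz: 0.0, wz: -0.0}
{dx: 0.157, dy: 0.038, dz: 0.0, wz: -0.0}
{dx: 0.157, dy: 0.038, dz: 0.0, wz: -0.0}
{dx: 0.157, dy: 0.038, dz: 0.0, wz: -0.0}
{dx: 0.157, dy: 0.038, dz: 0.0, wz: -0.0}
{dx: 0.157, dy: 0.038, dz: 0.0, wz: -0.0}
{dx: 0.157, dy: 0.038, dz: 0.0, wz: -0.0}
{dx: 0.157, dy: 0.038, dz: 0.0, wz: -0.0}
```

```bash
python3 -m jog '[{"dx":0.157,"dy":0.038,"dz":0,"wx":0,"wy":0,"wz":0,"gripper":-1},{"dx":0.157,"dy":0.038,"dz":0,"wx":0,"wy":0,"wz":0,"gripper":-1},{"dx":0.157,"dy":0.038,"dz":0,"wx":0,"wy":0,"wz":0,"gripper":-1},{"dx":0.157,"dy":0.038,"dz":0,"wx":0,"wy":0,"wz":0,"gripper":-1},{"dx":0.157,"dy":0.038,"dz":0,"wx":0,"wy":0,"wz":0,"gripper":-1},{"dx":0.157,"dy":0.038,"dz":0,"wx":0,"wy":0,"wz":0,"gripper":-1},{"dx":0.157,"dy":0.038,"dz":0,"wx":0,"wy":0,"wz":0,"gripper":-1},{"dx":0.157,"dy":0.038,"dz":0,"wx":0,"wy":0,"wz":0,"gripper":-1}]'; python3 -m jog '[{"dx":0.157,"dy":0.038,"dz":0,"wx":0,"wy":0,"wz":0,"gripper":-1},{"dx":0.157,"dy":0.038,"dz":0,"wx":0,"wy":0,"wz":0,"gripper":-1},{"dx":0,"dy":0,"dz":0,"wx":0,"wy":0,"wz":0,"gripper":-1},{"dx":0,"dy":0,"dz":0,"wx":0,"wy":0,"wz":0,"gripper":-1}]'; python3 go.py 1 .6215 .1100 .290 80.9
```

```text
t: 34.35
eef_pos: [0.5855, 0.0226, 0.3537]
eef_rot: [179.9, 0.0, 80.9]
force: [0.1, 0.3, -0.4]
finger_gap: 0.672
finger_force: 30.0
t: 34.85
eef_pos: [0.6226, 0.11, 0.3532]
eef_rot: [180.0, 0.0, 80.9]
force: [-0.5, -0.5, -0.7]
finger_gap: 0.669
finger_force: 30.0
{dx: -0.0, dy: -0.003, dz: 0.211, wz: -0.0}
```

```bash
python3 -m jog '[{"dx":0,"dy":-0.003,"dz":0.08,"wx":0,"wy":0,"wz":0,"gripper":-1},{"dx":0,"dy":0,"dz":0.06,"wx":0,"wy":0,"wz":0,"gripper":-1},{"dx":0,"dy":0,"dz":0.03,"wx":0,"wy":0,"wz":0,"gripper":-1},{"dx":0,"dy":0,"dz":0.03,"wx":0,"wy":0,"wz":0,"gripper":-1},{"dx":0,"dy":0,"dz":0,"wx":0,"wy":0,"wz":0,"gripper":-1}]'; python3 -m jog '[{"dx":0,"dy":0,"dz":0,"wx":0,"wy":0,"wz":0,"gripper":0.7},{"dx":0,"dy":0,"dz":0,"wx":0,"wy":0,"wz":0,"gripper":0.7},{"dx":0,"dy":0,"dz":0,"wx":0,"wy":0,"wz":0,"gripper":0.7},{"dx":0,"dy":0,"dz":-0.18,"wx":0,"wy":0,"wz":0,"gripper":-0.1},{"dx":0,"dy":-0.18,"dz":0,"wx":0,"wy":0,"wz":0,"gripper":-0.1},{"dx":0,"dy":-0.18,"dz":0,"wx":0,"wy":0,"wz":0,"gripper":-0.1},{"dx":0,"dy":-0.18,"dz":0,"wx":0,"wy":0,"wz":0,"gripper":-0.1},{"dx":0,"dy":-0.18,"dz":0,"wx":0,"wy":0,"wz":0,"gripper":-0.1}]';  python3 - <<'E'
from h import *
s=viewer.camera("scene");u,v=proj(s,[.62,.11,.25]).astype(int); cv2.imwrite("pics/t4.png",cv2.resize(s["pixels"][v-45:v+45,u-60:u+60],(640,480),interpolation=cv2.INTER_CUBIC))
print([t[0] for t in tins(s)])
E
```

```text
t: 35.48
eef_pos: [0.6218, 0.1102, 0.2927]
eef_rot: [-180.0, 0.0, 80.9]
force: [0.5, -0.5, -1.0]
finger_gap: 0.674
finger_force: 30.0
t: 36.48
eef_pos: [0.4069, 0.1449, 0.347]
eef_rot: [180.0, -0.0, 80.9]
force: [1.2, 0.5, 0.7]
finger_gap: 0.45
finger_force: 0.0
[[0.8014, 0.7153], [0.4535, -0.043], [0.669, -0.1162], [0.7054, -0.2644], [-0.2493, 0.068], [0.5275, -0.5331], [-0.2664, -0.2594]]
```

View pics/t4.png

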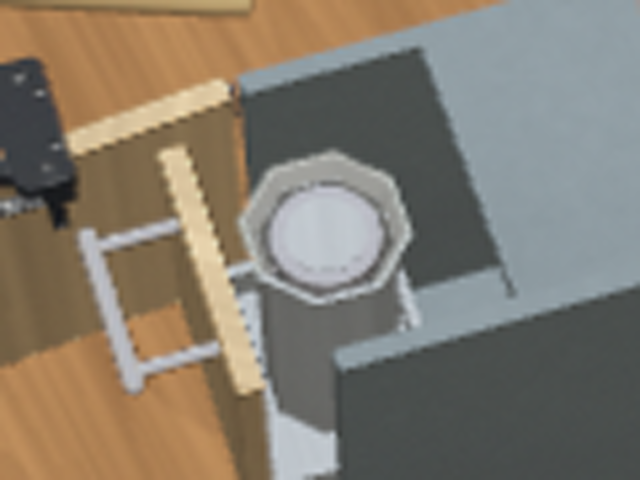

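All four tins are in the tube; the top one shows flat at (328,235). I'll grip the drawer bar and push it home.

```bash
python3 go.py 1 .5049 .1297 .240 80.9; python3 -m jog '[{"dx":0,"dy":0.165,"dz":0,"wx":0,"wy":0,"wz":0,"gripper":-0.1},{"dx":0,"dy":0.165,"dz":0,"wx":0,"wy":0,"wz":0,"gripper":-0.1},{"dx":0,"dy":0,"dz":0,"wx":0,"wy":0,"wz":0,"gripper":-0.1},{"dx":0,"dy":0,"dz":0.12,"wx":0,"wy":0,"wz":0,"gripper":-0.1},{"dx":0,"dy":0,"dz":0.12,"wx":0,"wy":0,"wz":0,"gripper":-0.1},{"dx":0,"dy":0,"dz":0.11,"wx":0,"wy":0,"wz":0,"gripper":-0.1},{"dx":0,"dy":0,"dz":0,"wx":0,"wy":0,"wz":0,"gripper":-0.1}]';python3 -m jog '[{"dx":0,"dy":0,"dz":0,"wx":0,"wy":0,"wz":0,"gripper":-1},{"dx":0,"dy":0,"dz":0,"wx":0,"wy":0,"wz":0,"gripper":-1},{"dx":0,"dy":0,"dz":0,"wx":0,"wy":0,"wz":0,"gripper":-1},{"dx":0,"dy":0,"dz":0,"wx":0,"wy":0,"wz":0,"gripper":-1}]'
```

```text
{dx: -0.0, dy: 0.347, dz: 0.358, wz: 0.001}
t: 37.4
eef_pos: [0.5052, 0.1293, 0.2408]
eef_rot: [-179.8, 0.0, 80.9]
force: [-0.2, -0.3, 0.5]
finger_gap: 0.45
finger_force: 0.0
t: 37.9
eef_pos: [0.5065, 0.1291, 0.2426]
eef_rot: [179.9, -0.0, 80.9]
force: [-2.0, -0.1, 4.8]
finger_gap: 0.114
finger_force: 30.0
```

```bash
python3 -m jog '[{"dx":0,"dy":0.03,"dz":0,"wx":0,"wy":0,"wz":0,"gripper":-1},{"dx":0,"dy":0.06,"dz":0,"wx":0,"wy":0,"wz":0,"gripper":-1},{"dx":0,"dy":0.07,"dz":0,"wx":0,"wy":0,"wz":0,"gripper":-1},{"dx":0,"dy":0.07,"dz":0,"wx":0,"wy":0,"wz":0,"gripper":-1},{"dx":0,"dy":0.07,"dz":0,"wx":0,"wy":0,"wz":0,"gripper":-1},{"dx":0,"dy":0.06,"dz":0,"wx":0,"wy":0,"wz":0,"gripper":-1},{"dx":0,"dy":0.03,"dz":0,"wx":0,"wy":0,"wz":0,"gripper":-1}]';python3 -m jog '[{"dx":0,"dy":0.02,"dz":0,"wx":0,"wy":0,"wz":0,"gripper":-1},{"dx":0,"dy":0,"dz":0,"wx":0,"wy":0,"wz":0,"gripper":-1}]';python3 -m jog '[{"dx":0,"dy":0.02,"dz":0,"wx":0,"wy":0,"wz":0,"gripper":-1},{"dx":0,"dy":0,"dz":0,"wx":0,"wy":0,"wz":0,"gripper":-1}]'
```

```text
t: 38.78
eef_pos: [0.6231, 0.1106, 0.2426]
eef_rot: [179.9, -0.1, 80.9]
force: [-2.8, 2.3, 7.2]
finger_gap: 0.113
finger_force: 30.0
t: 39.02
eef_pos: [0.629, 0.1097, 0.2426]
eef_rot: [179.8, -0.1, 80.9]
force: [3.1, 1.1, 5.5]
finger_gap: 0.112
finger_force: 30.0
t: 39.28
eef_pos: [0.6335, 0.109, 0.2426]
eef_rot: [-179.9, -0.0, 80.9]
force: [-7.7, 2.4, 8.3]
finger_gap: 0.111
finger_force: 30.0
```

```bash
python3 -m jog '[{"dx":0,"dy":0.01,"dz":0,"wx":0,"wy":0,"wz":0,"gripper":-1},{"dx":0,"dy":0,"dz":0,"wx":0,"wy":0,"wz":0,"gripper":-1}]';python3 -m jog '[{"dx":0,"dy":0.005,"dz":0,"wx":0,"wy":0,"wz":0,"gripper":-1},{"dx":0,"dy":0,"dz":0,"wx":0,"wy":0,"wz":0,"gripper":-1}]'
```

```text
t: 39.52
eef_pos: [0.6337, 0.109, 0.2425]
eef_rot: [-179.4, 0.1, 81.0]
force: [-26.9, 2.2, 14.0]
finger_gap: 0.114
finger_force: 30.0
t: 39.78
eef_pos: [0.6338, 0.1091, 0.2425]
eef_rot: [-179.2, 0.1, 81.0]
force: [-36.6, 1.7, 17.1]
finger_gap: 0.116
finger_force: 30.0
```

```bash
python3 -m jog '[{"dx":0,"dy":-0.01,"dz":0,"wx":0,"wy":0,"wz":0,"gripper":-1},{"dx":0,"dy":0,"dz":0,"wx":0,"wy":0,"wz":0,"gripper":-1}]';python3 -m jog '[{"dx":0,"dy":0,"dz":0,"wx":0,"wy":0,"wz":0,"gripper":-0.1},{"dx":0,"dy":0,"dz":0,"wx":0,"wy":0,"wz":0,"gripper":-0.1},{"dx":0,"dy":0,"dz":0,"wx":0,"wy":0,"wz":0,"gripper":-0.1},{"dx":0,"dy":0,"dz":-0.12,"wx":0,"wy":0,"wz":0,"gripper":-0.1},{"dx":0,"dy":0,"dz":-0.12,"wx":0,"wy":0,"wz":0,"gripper":-0.1},{"dx":0,"dy":0,"dz":-0.11,"wx":0,"wy":0,"wz":0,"gripper":-0.1},{"dx":0,"dy":0,"dz":0,"wx":0,"wy":0,"wz":0,"gripper":-0.1}]'; python3 go.py 5 .4715 .255 .345 84.7
```

```text
t: 40.02
eef_pos: [0.6336, 0.109, 0.2425]
eef_rot: [-179.7, 0.0, 80.9]
force: [-15.8, 1.5, 10.7]
finger_gap: 0.114
finger_force: 30.0
t: 40.9
eef_pos: [0.6358, 0.1083, 0.349]
eef_rot: [179.7, -0.0, 80.9]
force: [-0.8, -0.3, -0.5]
finger_gap: 0.453
finger_force: 0.0
{dx: 0.079, dy: -0.124, dz: 0.003, wz: -0.008}
{dx: 0.081, dy: -0.123, dz: 0.003, wz: -0.008}
{dx: 0.082, dy: -0.121, dz: 0.003, wz: -0.008}
{dx: 0.084, dy: -0.12, dz: 0.003, wz: -0.008}
{dx: 0.086, dy: -0.119, dz: 0.003, wz: -0.008}
```

```bash
python3 -m jog '[{"dx":0.079,"dy":-0.124,"dz":0,"wx":0,"wy":0,"wz":-0.008,"gripper":1},{"dx":0.081,"dy":-0.123,"dz":0,"wx":0,"wy":0,"wz":-0.008,"gripper":1},{"dx":0.082,"dy":-0.121,"dz":0,"wx":0,"wy":0,"wz":-0.008,"gripper":1},{"dx":0.084,"dy":-0.12,"dz":0,"wx":0,"wy":0,"wz":-0.008,"gripper":1},{"dx":0.086,"dy":-0.119,"dz":0,"wx":0,"wy":0,"wz":-0.008,"gripper":1},{"dx":0,"dy":0,"dz":0.1,"wx":0,"wy":0,"wz":0,"gripper":1},{"dx":0,"dy":0,"dz":0.12,"wx":0,"wy":0,"wz":0,"gripper":1},{"dx":0,"dy":0,"dz":0.1,"wx":0,"wy":0,"wz":0,"gripper":1}]';python3 -m jog '[{"dx":0,"dy":0,"dz":0,"wx":0,"wy":0,"wz":0,"gripper":-1},{"dx":0,"dy":0,"dz":0,"wx":0,"wy":0,"wz":0,"gripper":-1},{"dx":0,"dy":0,"dz":0,"wx":0,"wy":0,"wz":0,"gripper":-1},{"dx":0,"dy":0,"dz":0,"wx":0,"wy":0,"wz":0,"gripper":-1},{"dx":0,"dy":0,"dz":0,"wx":0,"wy":0,"wz":0,"gripper":-1},{"dx":0,"dy":0,"dz":0,"wx":0,"wy":0,"wz":0,"gripper":-1},{"dx":0,"dy":0,"dz":0,"wx":0,"wy":0,"wz":0,"gripper":-1}]'
```

```text
t: 41.9
eef_pos: [0.4704, 0.2551, 0.248]
eef_rot: [-179.9, 0.1, 84.5]
force: [-0.2, 0.3, -0.6]
finger_gap: 1.0
finger_force: 0.0
t: 42.78
eef_pos: [0.4712, 0.2552, 0.2509]
eef_rot: [180.0, -0.0, 84.5]
force: [-0.2, 0.0, -0.3]
finger_gap: 0.228
finger_force: 0.0
```

```bash
python3 -m jog '[{"dx":0,"dy":0,"dz":0,"wx":0,"wy":0,"wz":0,"gripper":-1},{"dx":0,"dy":0,"dz":0,"wx":0,"wy":0,"wz":0,"gripper":-1}]';python3 -m jog '[{"dx":-0.041,"dy":-0.012,"dz":0,"wx":0,"wy":0,"wz":-0.056,"gripper":-1},{"dx":-0.041,"dy":-0.012,"dz":0,"wx":0,"wy":0,"wz":-0.056,"gripper":-1},{"dx":-0.041,"dy":-0.012,"dz":0,"wx":0,"wy":0,"wz":-0.056,"gripper":-1}]'
```

```text
t: 43.02
eef_pos: [0.4696, 0.2559, 0.2507]
eef_rot: [-179.7, -0.0, 84.5]
force: [-9.6, 2.6, 3.3]
finger_gap: 0.113
finger_force: 30.0
t: 43.4
eef_pos: [0.4596, 0.2185, 0.2507]
eef_rot: [-179.9, -0.0, 99.8]
force: [2.0, 0.3, -0.5]
finger_gap: 0.109
finger_force: 29.9
```

```bash
python3 -m jog '[{"dx":-0.041,"dy":-0.012,"dz":0,"wx":0,"wy":0,"wz":-0.056,"gripper":-1},{"dx":-0.041,"dy":-0.012,"dz":0,"wx":0,"wy":0,"wz":-0.056,"gripper":-1},{"dx":-0.041,"dy":-0.012,"dz":0,"wx":0,"wy":0,"wz":-0.056,"gripper":-1}]';python3 -m jog '[{"dx":-0.041,"dy":-0.012,"dz":0,"wx":0,"wy":0,"wz":-0.056,"gripper":-1},{"dx":-0.041,"dy":-0.012,"dz":0,"wx":0,"wy":0,"wz":-0.056,"gripper":-1}]'
```

```text
t: 43.78
eef_pos: [0.4595, 0.1799, 0.2508]
eef_rot: [179.9, 0.0, 114.9]
force: [8.5, 1.3, -4.5]
finger_gap: 0.113
finger_force: 29.9
t: 44.02
eef_pos: [0.4649, 0.1549, 0.2508]
eef_rot: [179.8, 0.1, 125.0]
force: [10.2, 4.1, -6.6]
finger_gap: 0.114
finger_force: 29.9
```

```bash
python3 -m jog '[{"dx":-0.041,"dy":-0.009,"dz":0,"wx":0,"wy":0,"wz":-0.056,"gripper":-1},{"dx":-0.041,"dy":-0.009,"dz":0,"wx":0,"wy":0,"wz":-0.056,"gripper":-1},{"dx":-0.041,"dy":-0.012,"dz":0,"wx":0,"wy":0,"wz":-0.056,"gripper":-1}]';python3 -m jog '[{"dx":-0.041,"dy":-0.012,"dz":0,"wx":0,"wy":0,"wz":-0.056,"gripper":-1},{"dx":-0.041,"dy":-0.012,"dz":0,"wx":0,"wy":0,"wz":-0.056,"gripper":-1},{"dx":-0.041,"dy":-0.012,"dz":0,"wx":0,"wy":0,"wz":-0.056,"gripper":-1}]'
```

```text
t: 44.4
eef_pos: [0.4806, 0.1206, 0.2507]
eef_rot: [-180.0, -0.0, 140.1]
force: [1.6, 1.7, -0.5]
finger_gap: 0.11
finger_force: 30.0
t: 44.78
eef_pos: [0.5049, 0.0908, 0.2507]
eef_rot: [180.0, -0.0, 155.2]
force: [1.9, 3.3, -0.9]
finger_gap: 0.113
finger_force: 30.0
```

```bash
python3 -m jog '[{"dx":-0.041,"dy":-0.012,"dz":0,"wx":0,"wy":0,"wz":-0.056,"gripper":-1},{"dx":-0.041,"dy":-0.011,"dz":0,"wx":0,"wy":0,"wz":-0.056,"gripper":-1},{"dx":0,"dy":0,"dz":0,"wx":0,"wy":0,"wz":0,"gripper":-1}]';python3 -m jog '[{"dx":-0.03,"dy":-0.008,"dz":0,"wx":0,"wy":0,"wz":-0.045,"gripper":-1},{"dx":0,"dy":0,"dz":0,"wx":0,"wy":0,"wz":0,"gripper":-1}]'
```

```text
t: 45.15
eef_pos: [0.5251, 0.0747, 0.2508]
eef_rot: [-180.0, 0.0, 165.0]
force: [-0.1, -2.7, 0.1]
finger_gap: 0.113
finger_force: 30.0
t: 45.4
eef_pos: [0.5326, 0.0702, 0.2507]
eef_rot: [-179.9, -0.0, 169.0]
force: [-0.1, -6.0, 0.2]
finger_gap: 0.117
finger_force: 30.0
```

```bash
python3 -m jog '[{"dx":-0.015,"dy":-0.002,"dz":0,"wx":0,"wy":0,"wz":-0.02,"gripper":-1},{"dx":0,"dy":0,"dz":0,"wx":0,"wy":0,"wz":0,"gripper":-1}]';python3 -m jog '[{"dx":-0.012,"dy":0,"dz":0,"wx":0,"wy":0,"wz":0,"gripper":-1},{"dx":0,"dy":0,"dz":0,"wx":0,"wy":0,"wz":0,"gripper":-1}]'
```

```text
t: 45.65
eef_pos: [0.5364, 0.0681, 0.2507]
eef_rot: [-179.8, -0.1, 170.8]
force: [-2.9, -10.6, 1.6]
finger_gap: 0.11
finger_force: 30.0
t: 45.9
eef_pos: [0.5395, 0.0666, 0.2507]
eef_rot: [-179.7, -0.1, 170.8]
force: [-6.3, -18.0, 2.3]
finger_gap: 0.111
finger_force: 29.9
```

```bash
python3 -m jog '[{"dx":-0.008,"dy":-0.008,"dz":0,"wx":0,"wy":0,"wz":0,"gripper":-1},{"dx":0,"dy":0,"dz":0,"wx":0,"wy":0,"wz":0,"gripper":-1}]';python3 -m jog '[{"dx":-0.008,"dy":0,"dz":0,"wx":0,"wy":0,"wz":0,"gripper":-1},{"dx":0,"dy":0,"dz":0,"wx":0,"wy":0,"wz":0,"gripper":-1}]'
```

```text
t: 46.15
eef_pos: [0.54, 0.0662, 0.2507]
eef_rot: [-179.9, -0.4, 170.8]
force: [-16.0, -3.6, 5.6]
finger_gap: 0.112
finger_force: 30.0
t: 46.4
eef_pos: [0.5404, 0.0661, 0.2506]
eef_rot: [-179.9, -0.7, 170.9]
force: [-28.9, -3.5, 10.2]
finger_gap: 0.116
finger_force: 30.0
```

The leaf is against its stop. I'll ease off, release, retreat and check.

```bash
python3 -m jog '[{"dx":0.008,"dy":0,"dz":0,"wx":0,"wy":0,"wz":0,"gripper":-1},{"dx":0,"dy":0,"dz":0,"wx":0,"wy":0,"wz":0,"gripper":-1}]'; python3 -m jog '[{"dx":0,"dy":0,"dz":0,"wx":0,"wy":0,"wz":0,"gripper":0.3},{"dx":0,"dy":0,"dz":0,"wx":0,"wy":0,"wz":0,"gripper":0.3},{"dx":0,"dy":0,"dz":0,"wx":0,"wy":0,"wz":0,"gripper":0.3},{"dx":0,"dy":0,"dz":-0.12,"wx":0,"wy":0,"wz":0,"gripper":0.3},{"dx":0,"dy":0,"dz":-0.16,"wx":0,"wy":0,"wz":0,"gripper":0.3},{"dx":0.18,"dy":0,"dz":-0.06,"wx":0,"wy":0,"wz":0,"gripper":0.3},{"dx":0.18,"dy":0,"dz":0,"wx":0,"wy":0,"wz":0,"gripper":0.3},{"dx":0.18,"dy":0,"dz":0,"wx":0,"wy":0,"wz":0,"gripper":0.3}]'; python3 - <<'E'
from h import *
s=viewer.camera("scene");cv2.imwrite("pics/e.png",cv2.resize(s["pixels"][70:330,130:400],(623,600),interpolation=cv2.INTER_CUBIC))
E
```

```text
t: 46.65
eef_pos: [0.5401, 0.0662, 0.2506]
eef_rot: [-179.9, -0.4, 170.8]
force: [-13.6, -3.5, 4.8]
finger_gap: 0.112
finger_force: 30.0
t: 47.65
eef_pos: [0.381, 0.0916, 0.3528]
eef_rot: [180.0, 0.0, 170.9]
force: [0.4, -0.1, 0.7]
finger_gap: 0.647
finger_force: 0.0
```

View pics/e.png

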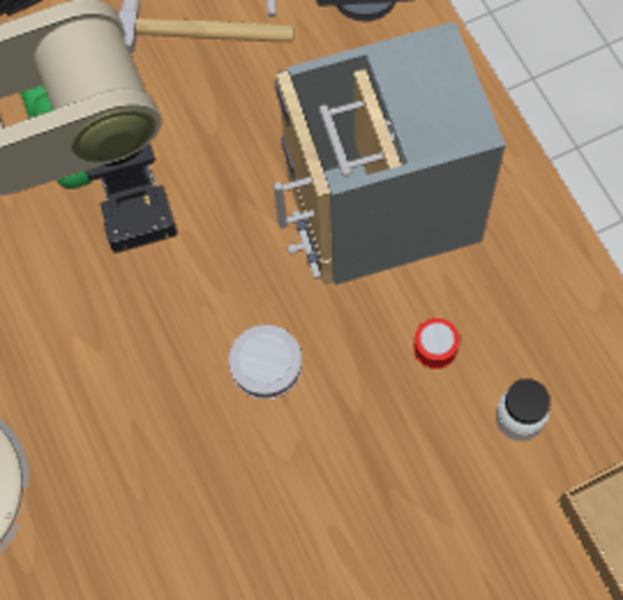

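The door's upper leaf is flush at about (305,130) and the drawer is home. All the tins are gone from the bench, and the wide tin, red tin and jar are where they started. I'm handing the job in.

```bash
python3 -c "
from plant import ticket; print(ticket.close_job())"
```

```text
the job is handed in; nothing more can be done
None
```

All four small polish tins are stacked flat in the magazine tube, the drawer is pushed home and the upper door is shut. In the last picture the lower half is closed and nothing else I could see on the bench had moved. I handed the job in at about 48 s; it returned no verdict.

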